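Put the radio desk gear back on its own mats

TASK

The microphone, the Morse key and the meter of this radio desk stand on the wrong cork mats: put each upright, in the middle of the mat that has the shape of its own base (microphone on the round one, key on the long one, meter on the square one), with the key lengthwise along its mat and the meter's sides parallel to its mat's edges. The closed notebook is the free spot: first park one of the three upright on the middle of its cover and let go of it there, so that the others can change places, and finish with the notebook empty. Do not knock any of the three over, and leave the mug and the screwdriver where they are.

Things in the scene. Friction and masses are not known exactly. Their poses are not given: they have to be found in the camera images.
- mic_center (a point): Desk microphone, 125 mm tall, loose, 0.4 kg, round about z (up): black base 76 mm across, 16 mm high; steel stem 16 mm across; upright cylindrical head 36 mm across from 65 to 112 mm above the underside, then narrowing. The point lies on its axis, 62.5 mm above the underside; the middle of the head's straight part is 26 mm above the point. Grip it across the head from above.
- key_center (a point): Morse key, loose, 0.5 kg: dark base block 110 (x) x 50 (y) mm, 26 mm high; brass lever along x and black knob on top, within 15 mm of the centre line; 54 mm tall in all. The point is over the base's middle, 27 mm above the underside, so 1 mm above the block's top. x lengthwise, z up. Grip the block across its 50 mm (along y), near the middle, fingertips a few mm above the mat.
- meter_center (a point): Grey square meter, loose, 0.4 kg: box 56 x 56 mm, 62 mm high, with a white dial and a 6 mm high black knob on top and two metal sockets standing 8 mm out of its +x side. The point is the centre of the box, 31 mm above its underside. x and y square to its sides, z up. Grip it across its 56 mm along y, away from the sockets.
- mat_round_top (a point): Round cork mat, 124 mm across, 5 mm thick, fixed. Home of the microphone. The point is the centre of its upper face. z up.
- mat_long_top (a point): Long rectangular cork mat, 156 mm (x) by 90 mm (y), 5 mm thick, fixed. Home of the Morse key. The point is the centre of its upper face; x along its length, z up.
- mat_square_top (a point): Square cork mat, 116 x 116 mm, 5 mm thick, fixed. Home of the meter. The point is the centre of its upper face; x and y square to its edges, z up.
- notebook_top (a point): Closed notebook with a grey cloth cover, 148 mm (x) by 105 mm (y), 10 mm thick, fixed, empty at the start: the free spot. The point is the centre of its cover; x along its length, z up.
- mug_center (a point): White ceramic mug with a handle, 90 mm tall, 80 mm across, loose; a bystander. The point lies on its axis, 45 mm above its underside.
- screwdriver_grip (a point): Screwdriver with a black handle lying on the desk, loose; a bystander. The point is the middle of its handle; x along the tool towards the tip.
There are look-alikes about, which are no part of the job. Leave any pink or yellow look-alike of the part that bears meter_center alone.

How it is judged:
On the way:
1. one of the three things stands upright, let go and at rest, on the notebook, its centre within 35 mm of the middle of the cover (((horizontal distance between mic_center and notebook_top below 0.035 m and z of mic_center in the frame of notebook_top between 0.0565 and 0.0685 m and angle between mic_center's own z axis and vertical below 0.1 rad and linear speed of mic below 0.02 m/s and contact force between the fingers and mic below 0.1 N) or (horizontal distance between key_center and notebook_top below 0.035 m and z of key_center in the frame of notebook_top between 0.021 and 0.033 m and angle between key_center's own z axis and vertical below 0.1 rad and linear speed of key below 0.02 m/s and contact force between the fingers and key below 0.1 N) or (horizontal distance between meter_center and notebook_top below 0.035 m and z of meter_center in the frame of notebook_top between 0.025 and 0.037 m and angle between meter_center's own z axis and vertical below 0.1 rad and linear speed of meter below 0.02 m/s and contact force between the fingers and meter below 0.1 N))), for 0.2 s.
At the end, for the whole second after the job is handed in: Microphone on the round mat, key on the long, meter on the square: upright (0.1 rad), resting on it (height within 6 mm), centred within 15 mm, released, at rest; key lengthwise along its mat and meter parallel to its mat's edges (0.26 rad, any way round) (horizontal distance between mic_center and mat_round_top below 0.015 m and z of mic_center in the frame of mat_round_top between 0.0565 and 0.0685 m and angle between each of mic_center, key_center, meter_center's own z axis and vertical below 0.1 rad and linear speed of each of mic, key, meter below 0.02 m/s and contact force between the fingers and mic below 0.1 N and horizontal distance between key_center and mat_long_top below 0.015 m and z of key_center in the frame of mat_long_top between 0.021 and 0.033 m and contact force between the fingers and key below 0.1 N and horizontal distance between meter_center and mat_square_top below 0.015 m and z of meter_center in the frame of mat_square_top between 0.025 and 0.037 m and contact force between the fingers and meter below 0.1 N and angle between the x axis of key_center and the x axis of mat_long_top, either way round below 0.26 rad and (angle between the x axis of meter_center and the x axis of mat_square_top, either way round below 0.26 rad or angle between the x axis of meter_center and the y axis of mat_square_top, either way round below 0.26 rad)); the robot touches nothing.
It fails at once if the mug is moved by more than 30 mm (distance of mug_center from where it was at the start of the episode above 0.03 m).
It fails at once if the screwdriver is moved by more than 30 mm (distance of screwdriver_grip from where it was at the start of the episode above 0.03 m).
It fails at once if the microphone, the key or the meter is tipped by more than 0.7 rad (angle between any of mic_center, key_center, meter_center's own z axis and vertical above 0.7 rad).
It also fails if it takes over 128 s, if anything falls off the work surface, if the arm or the gripper's body presses on something with over 40 N, if the wrist force passes 120 N, or if a joint passes its speed limit or range.

ROBOT

A 6-joint arm with a two-finger parallel gripper is mounted at the origin on the work surface. World frame = base frame: x ahead of the robot, y to its left, z up, the work surface at z = 0. Lengths are in m, angles in rad, forces in N, time in s.
With the tool pointing down it reaches from about 0.4 to 0.825 m from the base axis. Payload 7 kg.
Tool frame: the origin (TCP) lies between the finger pads; the fingertips stand 22 mm ahead of it and the grasp point (between the pads) lies 3 mm ahead of it; z points along the fingers, y is the direction in which the jaws open and shut (so a half turn about z gives the same grasp; the last joint's range is limited). The gripper opens to 88 mm and grips with 3 to 60 N. Pads are 19 mm wide; open, the fingers measure 130 mm over their backs; the gripper's body (78 mm by 193 mm) begins 47 mm behind the grasp point.
Start: joints at [1.422, 0.359, 0.012, 0, -1.224, -0.288], TCP at [0.286, 0.612, 0.249] pointing down, gripper open.
Joint ranges: [-3.07, 3.07], [-1.43, 2.12], [-1.02, 1.25], [-3.03, 1.67], [-3.05, -0], [-3.03, 3.03]. Speed limits (rad/s): [2.39, 2.39, 3.01, 3.14, 3.14, 3.14].

INTERFACE

Orientations are given as [roll, pitch, yaw] about the fixed x, y, z axes, in that order (R = Rz(yaw) Ry(pitch) Rx(roll)).
In Python, from station import * gives the robot as it stands. The module is installed in compiled form; this text tells all that it offers.
- The arm moves only by the tool move_arm, never from a script. Its argument "rows" is a list of rows, each an object with "delta_rot": the turn, a rotation vector about the world's x, y, z in degrees, a list of three; "delta_pos": the shift along the world's x, y, z in cm, a list of three; "hand": the finger opening in cm, from 0 to 8.76. A call has exactly 10 rows; each row shifts and turns the commanded pose from where the row before left it; what a row does not reach is not made up. A row lasts 1/10 s, in which the tool goes at most 50 mm and 8.59 degrees, less where a joint would pass 70% of its speed; a pose out of reach is approached as far as the arm can. A call is refused whole if a number of a shift passes 5 or a number of a turn 8.59, either way. A call with a gripper value outside its range is refused whole. The fingers move at their own pace and stop on an object; "force" is the grip in N (left out, the last holds). Time passes only in rows, so rows that do not move let the fingers close, or fill a call up. It gives the time, the measured TCP pose, the force and the opening at its end, in the units of the state.
- get_state(): the state, without advancing time (a new reading comes with each control period).
- grab_frame(name): name is "scene" or "top" or "wrist"; returns the picture (400x640x3 uint8, blue, green, red); there is no depth.
- camera_info(name): a dict with "camera_matrix" (3x3 intrinsics, pixels), "dist" ([k1, k2, p1, p2, k3] as OpenCV has them; the pictures are not rectified), "world_from_camera" (4x4, takes a point from camera to world coordinates); the wrist camera has in their place "T_tool_cam" (4x4, takes a point from camera to tool coordinates, whose origin is the TCP and whose axes are the flange's). Camera axes: x right, y down, z forward; pixel columns grow to the right and rows downward; lengths in m; the calibration is good to about 2 mm. A picture is of the moment at which its call begins: read the wrist's pose just before it. camera_info takes no time and is no camera call.
- job_done(): hands the job in, once; it reports no verdict.
The state is a dict: "t": time; "q": joint angles; "qd": joint speeds; "joint_efforts": joint torques, N m; "eef_pos": TCP position; "ee_rot": TCP orientation; "force": force on the tool from outside, world axes, zero at the start; "moment": the same for the moment, N m; "width": finger opening in m.
Only numpy, scipy, OpenCV 4.12 (cv2) and the standard library are available. Lean on these libraries where they do the work, as an engineer would, in place of code of your own. Each camera call takes 0.05 s, during which the arm holds its last target.

## Working session

There is one attempt and no reset: what is moved stays moved. The work goes in short steps, Python scripts to look and compute and a tool call to move; the robot and the scene stay as the last step left them, time stands still between calls to the robot, and variables do not carry over. Pictures are saved under pics/ and viewed, and the job is handed in when it is done.

Besides the shell and the picture viewer there is one more tool, called after "Emit:" by a JSON object that holds its "fn" and its "kwargs", one argument or row to a line. move_arm: Moves the arm, as the interface text tells. Its arguments: {"type":"object","properties":{"rows":{"type":"array"},"force":{"type":"number"}},"required":["rows"]}

```bash
mkdir -p pics
python3 - <<'E'
from station import *
import cv2,json,numpy as np
s=get_state();print(s)
for n in ["scene","top","wrist"]:
    im=grab_frame(n);cv2.imwrite(f"pics/{n}0.png",im)
    c=camera_info(n);print(n,{k:np.round(v,4).tolist() for k,v in c.items()})
E
```

```text
{'t': 0.0, 'q': array([ 1.42207434e+00,  3.59384503e-01,  1.10745563e-02, -3.53150186e-04,
       -1.22409325e+00, -2.88074127e-01]), 'qd': array([ 0.00041098,  0.00020466,  0.00039598, -0.00107521, -0.00013223,
       -0.00228335]), 'joint_efforts': array([-3.23967433e-04, -5.82719386e+01,  2.93048698e+01,  6.99651048e+00,
        6.95231327e-03, -1.63349623e-04]), 'eef_pos': array([0.28539721, 0.611206  , 0.24763049]), 'ee_rot': array([ 3.13995767e+00, -1.38261144e-04, -4.36916269e-01]), 'force': array([ 0.32768458, -0.62512504,  1.49428765]), 'moment': array([-0.02297851, -0.01987965, -0.01363415]), 'width': 0.08762670971404757}
scene {'camera_matrix': [[463.9834, 0.0, 323.787], [0.0, 463.9834, 192.9135], [0.0, 0.0, 1.0]], 'dist': [0.0391, 0.0, 0.0, 0.0, 0.0], 'world_from_camera': [[-0.7895, 0.4635, -0.4024, 0.8723], [0.6137, 0.6101, -0.5012, 0.6237], [0.0132, -0.6426, -0.7661, 0.9385], [0.0, 0.0, 0.0, 1.0]]}
top {'camera_matrix': [[500.4001, 0.0, 318.6735], [0.0, 500.4001, 199.2866], [0.0, 0.0, 1.0]], 'dist': [-0.1381, 0.0, 0.0, 0.0, 0.0], 'world_from_camera': [[-0.0159, -0.9841, 0.1769, 0.2191], [-0.9999, 0.0159, -0.0011, 0.0492], [-0.0017, -0.1769, -0.9842, 1.3719], [0.0, 0.0, 0.0, 1.0]]}
wrist {'camera_matrix': [[333.5191, 0.0, 325.4882], [0.0, 333.5191, 202.4065], [0.0, 0.0, 1.0]], 'dist': [-0.0459, 0.0, 0.0, 0.0, 0.0], 'T_tool_cam': [[-0.0007, -0.9603, -0.279, 0.0758], [1.0, -0.0008, 0.0002, -0.0003], [-0.0005, -0.279, 0.9603, -0.1358], [0.0, 0.0, 0.0, 1.0]]}
```

View pics/scene0.png

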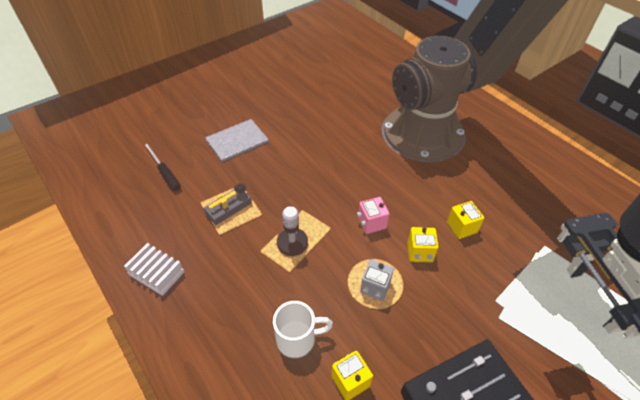

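View pics/top0.png

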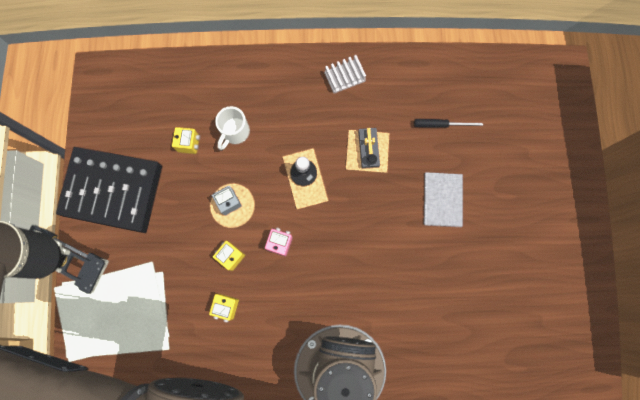

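View pics/wrist0.png

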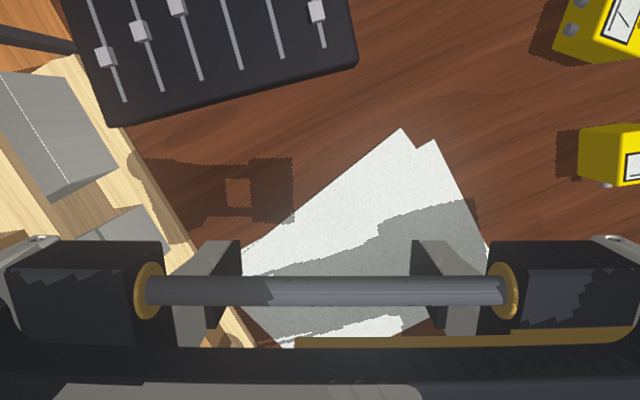

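Grey meter on the round mat, at top (226,200), scene (377,278). The look-alikes are yellow at top (185,140), (228,256) and (223,307), and pink at (279,241). Only the grey one fits. The mic is at (304,170) on the long mat, the key at (369,148) on the square mat, and the notebook at (444,200).

```bash
cat > h.py <<'E'
import cv2,numpy as np
from station import *
from scipy.spatial.transform import Rotation as R
def pose(n,s=None):
    c=camera_info(n)
    if n!="wrist": return c,np.array(c["world_from_camera"])
    T=np.eye(4);T[:3,:3]=R.from_euler('xyz',s["ee_rot"]).as_matrix();T[:3,3]=s["eef_pos"]
    return c,T@np.array(c["T_tool_cam"])
def ray(c,T,px,z):
    px=np.array(px,float).reshape(-1,1,2)
    u=cv2.undistortPoints(px,np.array(c["camera_matrix"]),np.array(c["dist"])).reshape(-1,2)
    d=np.c_[u,np.ones(len(u))]@T[:3,:3].T;o=T[:3,3]
    return o+d*((z-o[2])/d[:,2])[:,None]
def proj(c,T,P):
    Ti=np.linalg.inv(T)
    return cv2.projectPoints(np.array(P,float).reshape(-1,3),cv2.Rodrigues(Ti[:3,:3])[0],Ti[:3,3],np.array(c["camera_matrix"]),np.array(c["dist"]))[0].reshape(-1,2)
E
python3 - <<'E'
from h import *
for n,roi in (("top",(150,90,480,320)),("scene",(90,80,500,400))):
    im=cv2.imread(f"pics/{n}0.png");c,T=pose(n)
    hsv=cv2.cvtColor(im,cv2.COLOR_BGR2HSV)
    x0,y0,x1,y1=roi
    cork=cv2.inRange(hsv,(10,90,150),(24,200,255)); 
    gray=cv2.inRange(hsv,(90,0,80),(140,60,215))
    for nm,m,z in (("cork",cork,.005),("gray",gray,.01)):
        mm=np.zeros_like(m);mm[y0:y1,x0:x1]=m[y0:y1,x0:x1]
        mm=cv2.morphologyEx(mm,cv2.MORPH_OPEN,np.ones((2,2)))
        cs,_=cv2.findContours(mm,cv2.RETR_EXTERNAL,cv2.CHAIN_APPROX_NONE)
        for k in cs:
            if cv2.contourArea(k)<150: continue
            p=ray(c,T,k.reshape(-1,2),z)[:,:2]*1000
            r=cv2.minAreaRect(p.astype(np.float32));ci=cv2.minEnclosingCircle(p.astype(np.float32))
            print(n,nm,cv2.boundingRect(k),np.round(r[0]),np.round(r[1]),round(r[2],1),np.round(ci[0]),round(ci[1]))
im=cv2.imread("pics/top0.png")[90:290,170:480];cv2.imwrite("pics/topc.png",cv2.resize(im,None,fx=2.5,fy=2.5,interpolation=cv2.INTER_CUBIC))
im=cv2.imread("pics/scene0.png")[110:320,190:460];cv2.imwrite("pics/scenec.png",cv2.resize(im,None,fx=2.8,fy=2.8,interpolation=cv2.INTER_CUBIC))
E
```

```text
top cork (397, 228, 55, 8) [ 370. -242.] [151.  19.] 88.9 [ 368. -242.] 76
top cork (210, 184, 48, 46) [450. 287.] [128. 128.] 26.4 [447. 283.] 69
top cork (283, 149, 47, 62) [524.  82.] [163.  98.] 13.3 [523.  83.] 90
top cork (346, 130, 46, 44) [600. -96.] [123. 122.] 84.5 [600. -97.] 83
top gray (218, 190, 23, 25) [458. 300.] [55. 57.] 29.9 [460. 297.] 35
top gray (426, 174, 37, 53) [ 457. -302.] [103. 146.] 86.2 [ 455. -303.] 86
scene cork (179, 335, 50, 65) [850. 223.] [ 27. 165.] 1.1 [846. 223.] 83
scene cork (330, 330, 22, 27) [606. 349.] [22. 60.] 1.1 [603. 349.] 30
scene cork (148, 323, 41, 77) [900. 165.] [188.  30.] 89.5 [897. 165.] 94
scene cork (91, 271, 56, 129) [961.  41.] [326.  94.] 74.1 [952.  44.] 167
scene cork (200, 226, 73, 91) [687.  64.] [ 12. 303.] 2.6 [686.  64.] 152
scene cork (318, 218, 101, 92) [439. 224.] [172. 266.] 7.6 [429. 224.] 137
scene cork (91, 216, 23, 52) [ 900. -191.] [174.  20.] 85.5 [ 894. -190.] 87
scene cork (247, 211, 86, 62) [532.  55.] [166. 168.] 13.4 [530.  65.] 106
scene cork (216, 201, 48, 35) [602. -42.] [129.  55.] 8.2 [604. -55.] 65
scene cork (95, 195, 43, 61) [ 844. -222.] [ 39. 219.] 0.4 [ 853. -222.] 110
scene cork (189, 182, 48, 27) [ 627. -158.] [ 78. 135.] 42.8 [ 620. -168.] 70
scene cork (366, 160, 78, 65) [209. 131.] [ 14. 283.] 1.0 [211. 131.] 141
scene cork (261, 126, 32, 32) [ 371. -226.] [159.  25.] 86.6 [ 373. -226.] 79
```

View pics/topc.png

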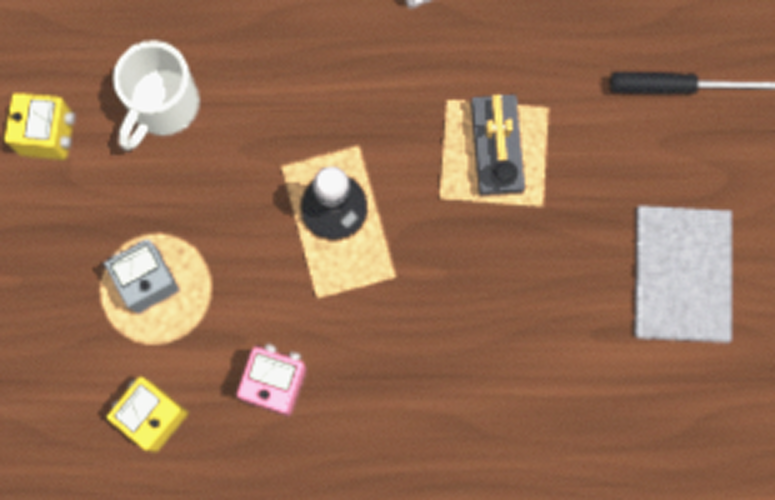

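View pics/scenec.png

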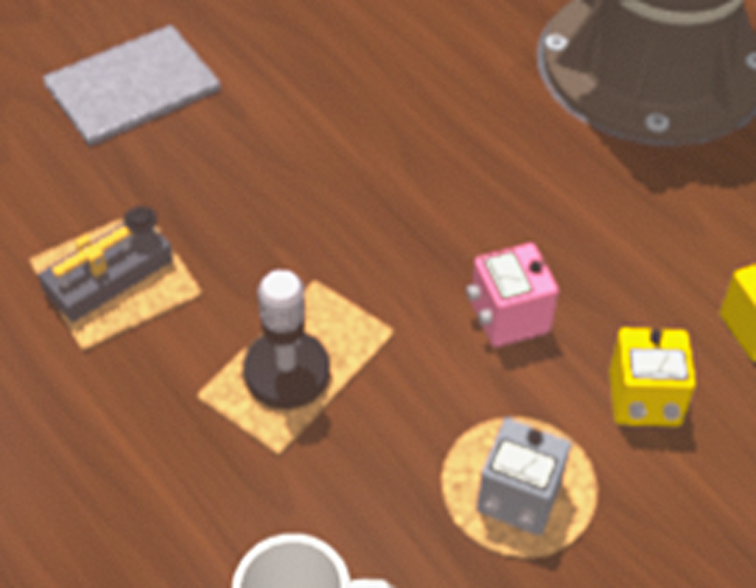

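Emit:
{"fn": "move_arm", "kwargs": {
  "rows": [
    {"delta_pos": [1.5, -3.5, 0], "delta_rot": [0, 0, 1.2], "hand": 8.76},
    {"delta_pos": [1.5, -3.5, 0], "delta_rot": [0, 0, 1.2], "hand": 8.76},
    {"delta_pos": [1.5, -3.5, 0], "delta_rot": [0, 0, 1.2], "hand": 8.76},
    {"delta_pos": [1.5, -3.5, 0], "delta_rot": [0, 0, 1.2], "hand": 8.76},
    {"delta_pos": [1.5, -3.5, 0], "delta_rot": [0, 0, 1.2], "hand": 8.76},
    {"delta_pos": [1.5, -3.5, 0], "delta_rot": [0, 0, 1.2], "hand": 8.76},
    {"delta_pos": [1.5, -3.5, 0], "delta_rot": [0, 0, 1.2], "hand": 8.76},
    {"delta_pos": [1.5, -3.5, 0], "delta_rot": [0, 0, 1.2], "hand": 8.76},
    {"delta_pos": [1.5, -3.5, 0], "delta_rot": [0, 0, 1.2], "hand": 8.76},
    {"delta_pos": [1.5, -3.5, 0], "delta_rot": [0, 0, 1.2], "hand": 8.76}
  ]
}}

```text
t: 1.15
eef_pos: [0.4358, 0.26, 0.2486]
ee_rot: [-3.142, 0.0, -0.226]
force: [1.1, -0.2, -0.1]
width: 0.0877
```

Emit:
{"fn": "move_arm", "kwargs": {
  "rows": [
    {"delta_pos": [1.6, -3.5, 0], "delta_rot": [0, 0, 1.2], "hand": 8.76},
    {"delta_pos": [1.6, -3.5, 0], "delta_rot": [0, 0, 1.2], "hand": 8.76},
    {"delta_pos": [1.6, -3.5, 0], "delta_rot": [0, 0, 1.2], "hand": 8.76},
    {"delta_pos": [1.6, -3.5, 0], "delta_rot": [0, 0, 1.2], "hand": 8.76},
    {"delta_pos": [1.6, -3.5, 0], "delta_rot": [0, 0, 1.2], "hand": 8.76},
    {"delta_pos": [1.6, -3.5, 0], "delta_rot": [0, 0, 1.2], "hand": 8.76},
    {"delta_pos": [1.6, -3.5, 0], "delta_rot": [0, 0, 1.2], "hand": 8.76},
    {"delta_pos": [1.6, -3.5, 0], "delta_rot": [0, 0, 1.2], "hand": 8.76},
    {"delta_pos": [1.6, -3.5, 0], "delta_rot": [0, 0, 1.2], "hand": 8.76},
    {"delta_pos": [0, 0, 0], "delta_rot": [0, 0, 0], "hand": 8.76}
  ]
}}

```text
t: 2.15
eef_pos: [0.5805, -0.0568, 0.2477]
ee_rot: [3.141, 0.001, -0.042]
force: [-1.1, 0.9, -0.7]
width: 0.0875
```

Run:
```python
from h import *
s=get_state();im=grab_frame("wrist");cv2.imwrite("pics/w1.png",im);np.save("w1.npy",np.r_[s["eef_pos"],s["ee_rot"]])
print(s["t"],s["eef_pos"],s["ee_rot"],s["force"])
im=grab_frame("top");cv2.imwrite("pics/top1.png",im)
```

```text
2.15 [ 0.58045657 -0.05684617  0.24770522] [ 3.14067333e+00  1.19549349e-03 -4.17730022e-02] [-1.05216473  0.9366025  -0.67088366]
```

View pics/w1.png

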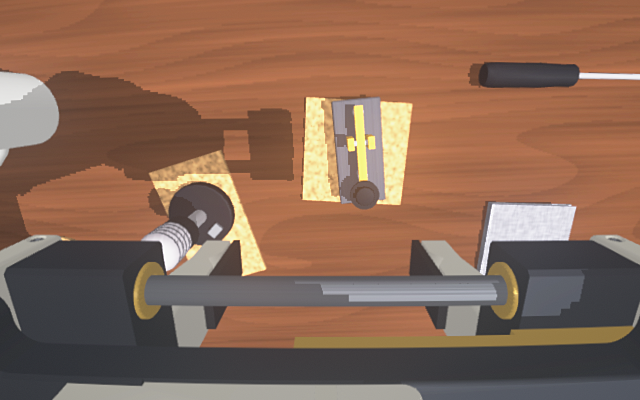

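Key block at about (332–385, 97–203) on the square mat, whose corners are near (308,97), (412,102), (402,205) and (302,198). I'll enlarge it.

Run:
```python
from h import *
im=cv2.imread("pics/w1.png")[85:225,285:430];cv2.imwrite("pics/w1c.png",cv2.resize(im,None,fx=4,fy=4,interpolation=cv2.INTER_CUBIC))
```

```text
(no output)
```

View pics/w1c.png

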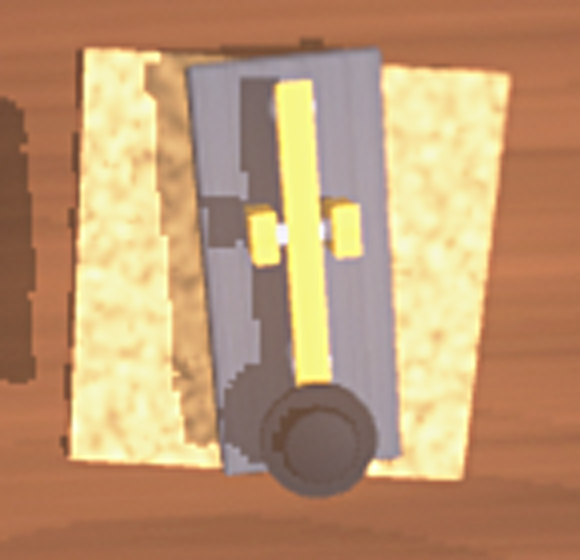

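```bash
cat >> h.py <<'E'
def quad(c,T,pts,z,pr=True):
    P=ray(c,T,pts,z)[:,:2]
    e=[np.linalg.norm(P[(i+1)%4]-P[i])*1000 for i in range(4)]
    a=[np.degrees(np.arctan2(*(P[(i+1)%4]-P[i])[::-1])) for i in range(4)]
    print("ctr",np.round(P.mean(0)*1000,1),"edges",np.round(e,1),"ang",np.round(a,1))
    return P
def ld(n):
    v=np.load(n);return dict(eef_pos=v[:3],ee_rot=v[3:])
E
python3 - <<'E'
from h import *
c,T=pose("wrist",ld("w1.npy"))
f=lambda l:np.array(l)/4+[285,85]
quad(c,T,f([(192,68),(380,48),(400,455),(228,475)]),.031)
quad(c,T,f([(82,48),(510,72),(462,480),(70,460)]),.005)
# notebook corners wrist, mic base
c2,T2=pose("top")
print("top:")
g=lambda l:np.array(l)/2.5+[170,90]
quad(c2,T2,g([(474,97),(516,96),(524,189),(481,193)]),.031)
quad(c2,T2,g([(446,100),(549,107),(543,206),(440,198)]),.005)
quad(c2,T2,g([(639,206),(732,210),(732,341),(637,338)]),.01)
quad(c2,T2,g([(282,165),(359,147),(395,277),(318,297)]),.005)
E
```

```text
ctr [607.  -94.8] edges [ 47.9 107.6  47.6 108.3] ang [ -86.4 -177.    94.5    3.2]
ctr [602.6 -91.9] edges [117.2 116.8 116.4 116.5] ang [-95.4 174.5  84.5  -5.1]
top:
ctr [604.6 -96.1] edges [ 47.3 107.8  47.9 111. ] ang [ -89.3 -177.5   94.6    2.1]
ctr [601.7 -93.8] edges [118.1 116.7 116.2 115.4] ang [-94.8 174.1  84.6  -5. ]
ctr [ 458.3 -302.1] edges [106.5 149.1 106.8 149.6] ang [-93.2 176.1  87.1  -3.9]
ctr [525.  84.] edges [ 89.5 154.8  88.2 156.7] ang [ -77.4 -165.8  103.8   14.6]
```

Emit:
{"fn": "move_arm", "kwargs": {
  "rows": [
    {"delta_pos": [0.85, -1.3, 0], "delta_rot": [0, 0, 1.8], "hand": 8.76},
    {"delta_pos": [0.85, -1.3, 0], "delta_rot": [0, 0, 1.8], "hand": 8.76},
    {"delta_pos": [0.85, -1.3, -1], "delta_rot": [0, 0, 1.8], "hand": 8.76},
    {"delta_pos": [0, 0, -2.5], "delta_rot": [0, 0, 0], "hand": 8.76},
    {"delta_pos": [0, 0, -3], "delta_rot": [0, 0, 0], "hand": 8.76},
    {"delta_pos": [0, 0, -3], "delta_rot": [0, 0, 0], "hand": 8.76},
    {"delta_pos": [0, 0, -3], "delta_rot": [0, 0, 0], "hand": 8.76},
    {"delta_pos": [0, 0, -2], "delta_rot": [0, 0, 0], "hand": 8.76},
    {"delta_pos": [0, 0, 0], "delta_rot": [0, 0, 0], "hand": 8.76},
    {"delta_pos": [0, 0, 0], "delta_rot": [0, 0, 0], "hand": 8.76}
  ]
}}

```text
t: 3.25
eef_pos: [0.6052, -0.0916, 0.1041]
ee_rot: [3.141, 0.0, 0.057]
force: [0.0, -0.2, 1.1]
width: 0.0877
```

Emit:
{"fn": "move_arm", "kwargs": {
  "rows": [
    {"delta_pos": [0.1, -0.4, -1.5], "delta_rot": [0, 0, 0], "hand": 8.76},
    {"delta_pos": [0, 0, -2], "delta_rot": [0, 0, 0], "hand": 8.76},
    {"delta_pos": [0, 0, -2], "delta_rot": [0, 0, 0], "hand": 8.76},
    {"delta_pos": [0, 0, -1.5], "delta_rot": [0, 0, 0], "hand": 8.76},
    {"delta_pos": [0, 0, 0], "delta_rot": [0, 0, 0], "hand": 8.76},
    {"delta_pos": [0, 0, 0], "delta_rot": [0, 0, 0], "hand": 4},
    {"delta_pos": [0, 0, 0], "delta_rot": [0, 0, 0], "hand": 4},
    {"delta_pos": [0, 0, 0], "delta_rot": [0, 0, 0], "hand": 4},
    {"delta_pos": [0, 0, 0], "delta_rot": [0, 0, 0], "hand": 4},
    {"delta_pos": [0, 0, 0], "delta_rot": [0, 0, 0], "hand": 4}
  ],
  "force": 30
}}

```text
t: 4.25
eef_pos: [0.6063, -0.0963, 0.0341]
ee_rot: [-3.141, -0.001, 0.055]
force: [-0.6, 3.4, 2.9]
width: 0.0529
```

Emit:
{"fn": "move_arm", "kwargs": {
  "rows": [
    {"delta_pos": [0, 0, 0], "delta_rot": [0, 0, 0], "hand": 4},
    {"delta_pos": [0, 0, 0], "delta_rot": [0, 0, 0], "hand": 4},
    {"delta_pos": [0, 0, 0], "delta_rot": [0, 0, 0], "hand": 4},
    {"delta_pos": [0, 0, 0.5], "delta_rot": [0, 0, 0], "hand": 4},
    {"delta_pos": [0, 0, 1.5], "delta_rot": [0, 0, 0], "hand": 4},
    {"delta_pos": [0, 0, 2], "delta_rot": [0, 0, 0], "hand": 4},
    {"delta_pos": [0, 0, 2], "delta_rot": [0, 0, 0], "hand": 4},
    {"delta_pos": [0, 0, 2], "delta_rot": [0, 0, 0], "hand": 4},
    {"delta_pos": [0, 0, 0], "delta_rot": [0, 0, 0], "hand": 4},
    {"delta_pos": [0, 0, 0], "delta_rot": [0, 0, 0], "hand": 4}
  ]
}}

```text
t: 5.25
eef_pos: [0.6053, -0.0965, 0.1127]
ee_rot: [-3.141, 0.001, 0.055]
force: [-0.3, 0.1, -5.6]
width: 0.0495
```

Emit:
{"fn": "move_arm", "kwargs": {
  "rows": [
    {"delta_pos": [-1, -1.4, 0], "delta_rot": [0, 0, -0.7], "hand": 4},
    {"delta_pos": [-1.8, -2.5, 0], "delta_rot": [0, 0, -0.9], "hand": 4},
    {"delta_pos": [-1.8, -2.5, 0], "delta_rot": [0, 0, -0.9], "hand": 4},
    {"delta_pos": [-1.8, -2.5, 0], "delta_rot": [0, 0, -0.9], "hand": 4},
    {"delta_pos": [-1.8, -2.5, 0], "delta_rot": [0, 0, -0.9], "hand": 4},
    {"delta_pos": [-1.8, -2.5, 0], "delta_rot": [0, 0, -0.9], "hand": 4},
    {"delta_pos": [-1.8, -2.5, 0], "delta_rot": [0, 0, -0.9], "hand": 4},
    {"delta_pos": [-1.8, -2.5, 0], "delta_rot": [0, 0, -0.9], "hand": 4},
    {"delta_pos": [-1.2, -1.7, 0], "delta_rot": [0, 0, 0], "hand": 4},
    {"delta_pos": [0, 0, 0], "delta_rot": [0, 0, 0], "hand": 4}
  ]
}}

```text
t: 6.25
eef_pos: [0.4547, -0.3039, 0.1119]
ee_rot: [-3.141, 0.004, -0.07]
force: [-0.4, 0.4, -5.0]
width: 0.0495
```

Run:
```python
from h import *
s=get_state();im=grab_frame("wrist");cv2.imwrite("pics/w2.png",im);np.save("w2.npy",np.r_[s["eef_pos"],s["ee_rot"]])
print(s["t"],s["eef_pos"],s["ee_rot"],s["force"],s["width"])
im=grab_frame("scene");cv2.imwrite("pics/s2.png",im)
```

```text
6.25 [ 0.45467187 -0.30392176  0.11186746] [-3.14074494  0.00371503 -0.07029723] [-0.41107096  0.40578359 -4.98525921] 0.04945080967377788
```

View pics/s2.png

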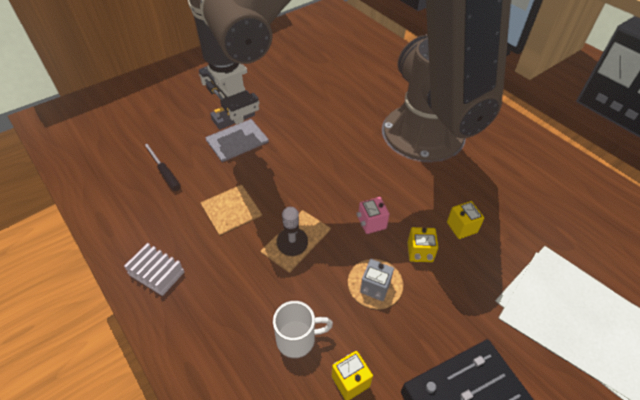

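Key held over the notebook (scene ~(237,138)). Lowering and releasing.

Emit:
{"fn": "move_arm", "kwargs": {
  "rows": [
    {"delta_pos": [0.2, 0.2, -1], "delta_rot": [0, 0, 0], "hand": 4},
    {"delta_pos": [0, 0, -2], "delta_rot": [0, 0, 0], "hand": 4},
    {"delta_pos": [0, 0, -2], "delta_rot": [0, 0, 0], "hand": 4},
    {"delta_pos": [0, 0, -1.2], "delta_rot": [0, 0, 0], "hand": 4},
    {"delta_pos": [0, 0, -0.5], "delta_rot": [0, 0, 0], "hand": 4},
    {"delta_pos": [0, 0, -0.3], "delta_rot": [0, 0, 0], "hand": 4},
    {"delta_pos": [0, 0, -0.2], "delta_rot": [0, 0, 0], "hand": 4},
    {"delta_pos": [0, 0, 0], "delta_rot": [0, 0, 0], "hand": 4},
    {"delta_pos": [0, 0, 0], "delta_rot": [0, 0, 0], "hand": 4},
    {"delta_pos": [0, 0, 0], "delta_rot": [0, 0, 0], "hand": 4}
  ]
}}

```text
t: 7.35
eef_pos: [0.4604, -0.3005, 0.0421]
ee_rot: [3.141, -0.001, -0.067]
force: [-0.7, 0.3, -4.5]
width: 0.0499
```

Emit:
{"fn": "move_arm", "kwargs": {
  "rows": [
    {"delta_pos": [0, 0, -0.1], "delta_rot": [0, 0, 0], "hand": 4},
    {"delta_pos": [0, 0, -0.1], "delta_rot": [0, 0, 0], "hand": 4},
    {"delta_pos": [0, 0, -0.1], "delta_rot": [0, 0, 0], "hand": 4},
    {"delta_pos": [0, 0, 0], "delta_rot": [0, 0, 0], "hand": 4},
    {"delta_pos": [0, 0, 0], "delta_rot": [0, 0, 0], "hand": 7.5},
    {"delta_pos": [0, 0, 0], "delta_rot": [0, 0, 0], "hand": 8.76},
    {"delta_pos": [0, 0, 0], "delta_rot": [0, 0, 0], "hand": 8.76},
    {"delta_pos": [0, 0, 0], "delta_rot": [0, 0, 0], "hand": 8.76},
    {"delta_pos": [0, 0, 0], "delta_rot": [0, 0, 0], "hand": 8.76},
    {"delta_pos": [0, 0, 0], "delta_rot": [0, 0, 0], "hand": 8.76}
  ]
}}

```text
t: 8.35
eef_pos: [0.4601, -0.3004, 0.0385]
ee_rot: [3.142, -0.0, -0.067]
force: [-0.3, 0.8, -0.5]
width: 0.0866
```

Emit:
{"fn": "move_arm", "kwargs": {
  "rows": [
    {"delta_pos": [0, 0, 1], "delta_rot": [0, 0, 0], "hand": 8.76},
    {"delta_pos": [0, 0, 2], "delta_rot": [0, 0, 0], "hand": 8.76},
    {"delta_pos": [0, 0, 3], "delta_rot": [0, 0, 0], "hand": 8.76},
    {"delta_pos": [0, 0, 3], "delta_rot": [0, 0, 0], "hand": 8.76},
    {"delta_pos": [0, 0, 3], "delta_rot": [0, 0, 0], "hand": 8.76},
    {"delta_pos": [0, 0, 3], "delta_rot": [0, 0, 0], "hand": 8.76},
    {"delta_pos": [0, 0, 3], "delta_rot": [0, 0, 0], "hand": 8.76},
    {"delta_pos": [0, 0, 2], "delta_rot": [0, 0, 0], "hand": 8.76},
    {"delta_pos": [0, 0, 0], "delta_rot": [0, 0, 0], "hand": 8.76},
    {"delta_pos": [0, 0, 0], "delta_rot": [0, 0, 0], "hand": 8.76}
  ]
}}

```text
t: 9.35
eef_pos: [0.46, -0.3003, 0.2394]
ee_rot: [3.142, -0.002, -0.067]
force: [-0.7, 0.3, -0.6]
width: 0.0873
```

Run:
```python
from h import *
s=get_state();im=grab_frame("wrist");cv2.imwrite("pics/w3.png",im);np.save("w3.npy",np.r_[s["eef_pos"],s["ee_rot"]])
print(s["t"],s["eef_pos"],s["ee_rot"],s["force"],s["width"])
```

```text
9.35 [ 0.45996242 -0.30030083  0.23940419] [ 3.14158357e+00 -1.53335934e-03 -6.68878438e-02] [-0.6778808   0.29040564 -0.56773525] 0.08726619984632794
```

View pics/w3.png

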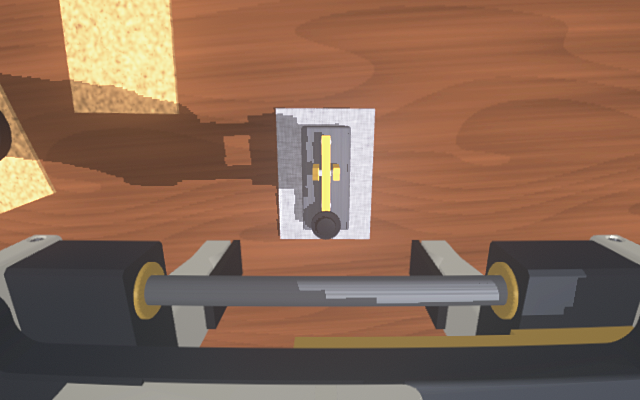

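Key stands centred on the notebook (centre ~(326,178), cover ~(277–375,108–239)). On to the meter.

Emit:
{"fn": "move_arm", "kwargs": {
  "rows": [
    {"delta_pos": [0, 2, 0], "delta_rot": [0, 0, 0], "hand": 8.76},
    {"delta_pos": [0, 4, 0], "delta_rot": [0, 0, 0], "hand": 8.76},
    {"delta_pos": [0, 4.5, 0], "delta_rot": [0, 0, 0], "hand": 8.76},
    {"delta_pos": [0, 4.5, 0], "delta_rot": [0, 0, 0], "hand": 8.76},
    {"delta_pos": [0, 4.5, 0], "delta_rot": [0, 0, 0], "hand": 8.76},
    {"delta_pos": [0, 4.5, 0], "delta_rot": [0, 0, 0], "hand": 8.76},
    {"delta_pos": [0, 4.5, 0], "delta_rot": [0, 0, 0], "hand": 8.76},
    {"delta_pos": [0, 4.5, 0], "delta_rot": [0, 0, 0], "hand": 8.76},
    {"delta_pos": [0, 4.5, 0], "delta_rot": [0, 0, 0], "hand": 8.76},
    {"delta_pos": [0, 4.5, 0], "delta_rot": [0, 0, 0], "hand": 8.76}
  ]
}}

```text
t: 10.4
eef_pos: [0.4591, 0.1211, 0.2378]
ee_rot: [3.141, 0.001, -0.067]
force: [1.2, -0.3, -0.2]
width: 0.0878
```

Emit:
{"fn": "move_arm", "kwargs": {
  "rows": [
    {"delta_pos": [-0.1, 4.5, 0], "delta_rot": [0, 0, 0], "hand": 8.76},
    {"delta_pos": [-0.1, 4.5, 0], "delta_rot": [0, 0, 0], "hand": 8.76},
    {"delta_pos": [-0.1, 4, 0], "delta_rot": [0, 0, 0], "hand": 8.76},
    {"delta_pos": [-0.1, 3, 0], "delta_rot": [0, 0, 0], "hand": 8.76},
    {"delta_pos": [-0.1, 1, 0], "delta_rot": [0, 0, 0], "hand": 8.76},
    {"delta_pos": [-0.1, 0, 0], "delta_rot": [0, 0, 0], "hand": 8.76},
    {"delta_pos": [0, 0, 0], "delta_rot": [0, 0, 0], "hand": 8.76},
    {"delta_pos": [0, 0, 0], "delta_rot": [0, 0, 0], "hand": 8.76},
    {"delta_pos": [0, 0, 0], "delta_rot": [0, 0, 0], "hand": 8.76},
    {"delta_pos": [0, 0, 0], "delta_rot": [0, 0, 0], "hand": 8.76}
  ]
}}

```text
t: 11.4
eef_pos: [0.4542, 0.2889, 0.2388]
ee_rot: [-3.141, -0.0, -0.068]
force: [-0.2, -0.8, 0.4]
width: 0.0877
```

Run:
```python
from h import *
s=get_state();im=grab_frame("wrist");cv2.imwrite("pics/w4.png",im);np.save("w4.npy",np.r_[s["eef_pos"],s["ee_rot"]])
print(s["t"],s["eef_pos"],s["ee_rot"],s["force"],s["width"])
im=im[80:240,230:430];cv2.imwrite("pics/w4c.png",cv2.resize(im,None,fx=3.5,fy=3.5,interpolation=cv2.INTER_CUBIC))
```

```text
11.4 [0.45421894 0.28887286 0.23878998] [-3.14131651e+00 -1.92728357e-04 -6.77459060e-02] [-0.20163917 -0.78592786  0.43812492] 0.08768705850653229
```

View pics/w4.png

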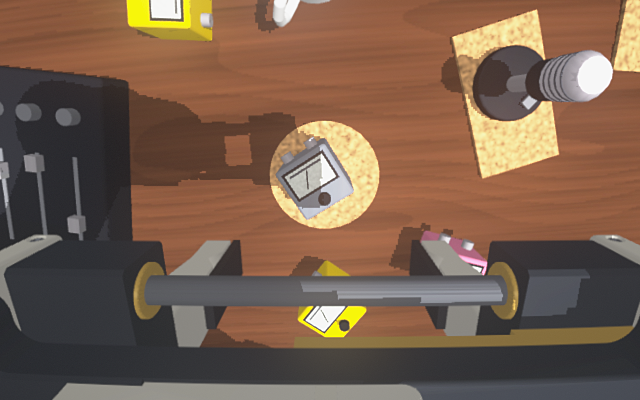

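View pics/w4c.png

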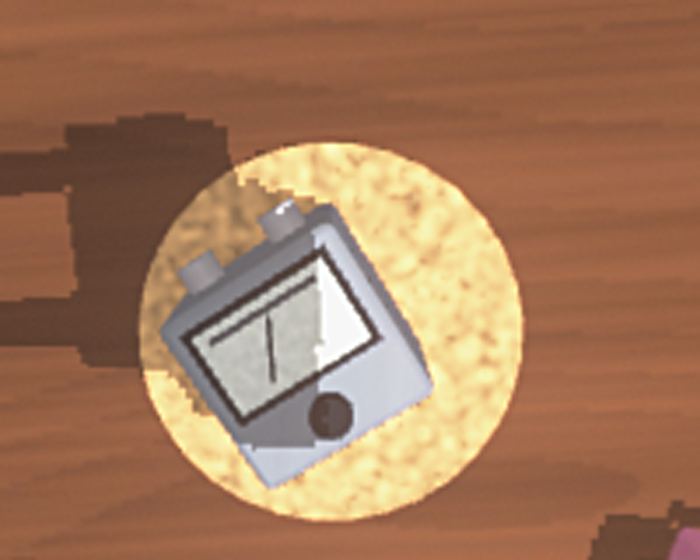

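Run:
```python
from h import *
im=cv2.imread("pics/w4.png")[130:225,265:365];cv2.imwrite("pics/w4d.png",cv2.resize(im,None,fx=6,fy=6,interpolation=cv2.INTER_CUBIC))
```

```text
(no output)
```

View pics/w4d.png

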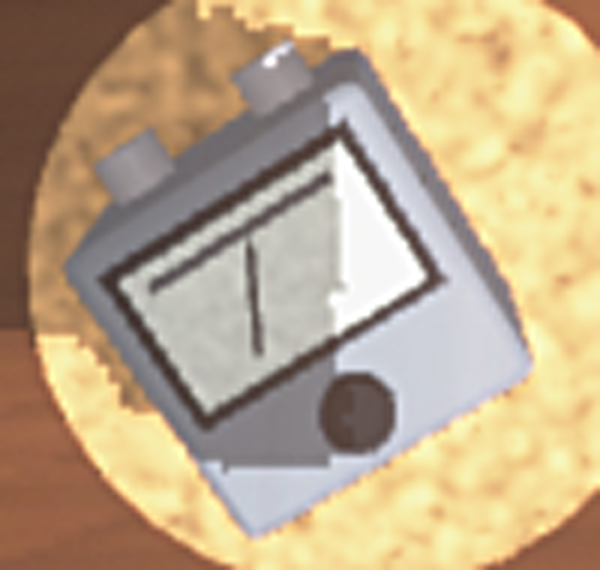

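Top-face corners in the crop: (65,265), (350,85), (530,372), (255,537).

Run:
```python
from h import *
c,T=pose("wrist",ld("w4.npy"))
quad(c,T,np.array([(65,266),(352,85),(532,370),(255,537)])/6+[265,130],.067)
# mat round: cork outline extreme in px
im=cv2.imread("pics/w4.png");hsv=cv2.cvtColor(im,cv2.COLOR_BGR2HSV)
m=cv2.inRange(hsv,(12,90,110),(28,255,255));m[:,:262]=0;m[:115]=0;m[232:]=0;m[:,390:]=0
k=np.vstack(cv2.findContours(m,cv2.RETR_EXTERNAL,cv2.CHAIN_APPROX_NONE)[0]) 
m=cv2.morphologyEx(m,cv2.MORPH_OPEN,np.ones((3,3)))
k=max(cv2.findContours(m,cv2.RETR_EXTERNAL,cv2.CHAIN_APPROX_NONE)[0],key=cv2.contourArea)
h=cv2.convexHull(k).reshape(-1,2)
P=ray(c,T,h,.005)[:,:2]*1000
print(cv2.boundingRect(k),cv2.minEnclosingCircle(P.astype(np.float32)),cv2.fitEllipse(P.astype(np.float32)))
# ray check
x,y,w,hh=(272,121,107,108)
```

```text
ctr [460.4 298.3] edges [53.  53.1 52.5 53.4] ang [ -61.9 -151.5  118.3   29.1]
(312, 150, 67, 79) ((436.56982421875, 271.8448486328125), 56.75395584106445) ((435.765869140625, 269.7041931152344), (67.35704040527344, 107.11737823486328), 49.90406036376953)
```

Run:
```python
from h import *
c,T=pose("wrist",ld("w4.npy"))
im=cv2.imread("pics/w4c.png")
# circle pts in crop (non-shadow)
pts=np.array([(330,142),(430,172),(500,245),(523,325),(490,430),(415,500),(332,521),(230,490),(160,410),(139,325)])/3.5+[230,80]
P=ray(c,T,pts,.005)[:,:2]*1000
print(cv2.fitEllipse(P.astype(np.float32)))
c2,T2=pose("top")
a=np.radians(28.5);ctr=np.array([.4604,.2983])
for z in(.067,.005):
    Q=[[*(ctr+.028*np.array([sx*np.cos(a)-sy*np.sin(a),sx*np.sin(a)+sy*np.cos(a)])),z] for sx,sy in((1,1),(1,-1),(-1,-1),(-1,1))]
    print(np.round((proj(c2,T2,Q)-[200,180])*10))
im=cv2.imread("pics/top1.png")[180:232,200:265];cv2.imwrite("pics/t1c.png",cv2.resize(im,None,fx=10,fy=10,interpolation=cv2.INTER_CUBIC))
cc=[]
```

```text
((452.808349609375, 290.24871826171875), (122.7936019897461, 123.95006561279297), 97.45767211914062)
[[106. 144.]
 [290.  43.]
 [387. 222.]
 [202. 324.]]
[[153. 185.]
 [329.  88.]
 [422. 260.]
 [245. 358.]]
```

View pics/t1c.png

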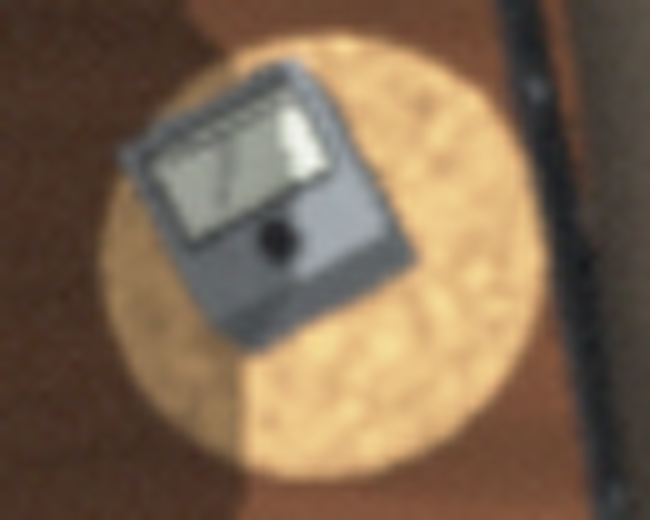

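Emit:
{"fn": "move_arm", "kwargs": {
  "rows": [
    {"delta_pos": [0.25, 0.4, 0], "delta_rot": [0, 0, 5.4], "hand": 8.76},
    {"delta_pos": [0.25, 0.4, 0], "delta_rot": [0, 0, 5.4], "hand": 8.76},
    {"delta_pos": [0, 0, -1], "delta_rot": [0, 0, 5.4], "hand": 8.76},
    {"delta_pos": [0, 0, -2], "delta_rot": [0, 0, 5.4], "hand": 8.76},
    {"delta_pos": [0, 0, -2], "delta_rot": [0, 0, 5.4], "hand": 8.76},
    {"delta_pos": [0, 0, -2], "delta_rot": [0, 0, 5.4], "hand": 8.76},
    {"delta_pos": [0, 0, -2], "delta_rot": [0, 0, 0], "hand": 8.76},
    {"delta_pos": [0, 0, -1], "delta_rot": [0, 0, 0], "hand": 8.76},
    {"delta_pos": [0, 0, 0], "delta_rot": [0, 0, 0], "hand": 8.76},
    {"delta_pos": [0, 0, 0], "delta_rot": [0, 0, 0], "hand": 8.76}
  ]
}}

```text
t: 12.45
eef_pos: [0.4595, 0.2978, 0.1392]
ee_rot: [3.141, -0.001, 0.499]
force: [-1.0, 0.9, -1.1]
width: 0.0877
```

Run:
```python
from h import *
s=get_state();im=grab_frame("wrist");cv2.imwrite("pics/w5.png",im);np.save("w5.npy",np.r_[s["eef_pos"],s["ee_rot"]])
print(s["t"],s["eef_pos"],s["ee_rot"],s["force"],s["width"])
```

```text
12.45 [0.4594779  0.29779155 0.13921493] [ 3.14148858e+00 -6.45222483e-04  4.98586137e-01] [-0.98660783  0.85154161 -1.06108783] 0.08766871376847651
```

View pics/w5.png

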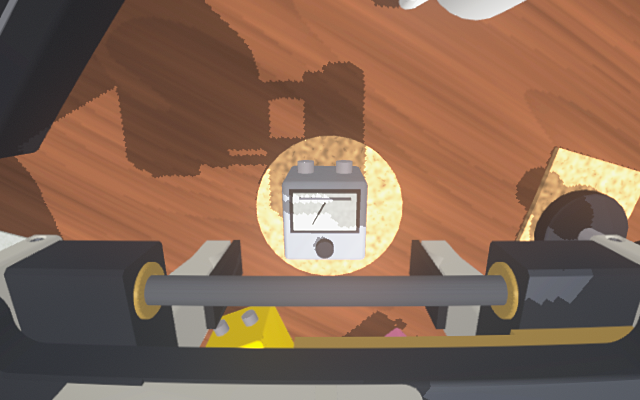

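Meter square to the jaws, centred at column 325. Descending.

Emit:
{"fn": "move_arm", "kwargs": {
  "rows": [
    {"delta_pos": [0, 0, -1.6], "delta_rot": [0, 0, 0], "hand": 8.76},
    {"delta_pos": [0, 0, -2.5], "delta_rot": [0, 0, 0], "hand": 8.76},
    {"delta_pos": [0, 0, -2.5], "delta_rot": [0, 0, 0], "hand": 8.76},
    {"delta_pos": [0, 0, -2], "delta_rot": [0, 0, 0], "hand": 8.76},
    {"delta_pos": [0, 0, -1], "delta_rot": [0, 0, 0], "hand": 8.76},
    {"delta_pos": [0, 0, 0], "delta_rot": [0, 0, 0], "hand": 5},
    {"delta_pos": [0, 0, 0], "delta_rot": [0, 0, 0], "hand": 5},
    {"delta_pos": [0, 0, 0], "delta_rot": [0, 0, 0], "hand": 5},
    {"delta_pos": [0, 0, 0], "delta_rot": [0, 0, 0], "hand": 5},
    {"delta_pos": [0, 0, 0], "delta_rot": [0, 0, 0], "hand": 5}
  ]
}}

```text
t: 13.5
eef_pos: [0.4594, 0.2981, 0.0435]
ee_rot: [-3.141, -0.002, 0.499]
force: [-0.8, -0.5, 4.2]
width: 0.056
```

Emit:
{"fn": "move_arm", "kwargs": {
  "rows": [
    {"delta_pos": [0, 0, 0], "delta_rot": [0, 0, 0], "hand": 5},
    {"delta_pos": [0, 0, 0], "delta_rot": [0, 0, 0], "hand": 5},
    {"delta_pos": [0, 0, 0.5], "delta_rot": [0, 0, 0], "hand": 5},
    {"delta_pos": [0, 0, 1.5], "delta_rot": [0, 0, 0], "hand": 5},
    {"delta_pos": [0, 0, 3], "delta_rot": [0, 0, 0], "hand": 5},
    {"delta_pos": [0, 0, 3], "delta_rot": [0, 0, 0], "hand": 5},
    {"delta_pos": [0, 0, 3], "delta_rot": [0, 0, 0], "hand": 5},
    {"delta_pos": [0, 0, 3], "delta_rot": [0, 0, 0], "hand": 5},
    {"delta_pos": [0, 0, 3], "delta_rot": [0, 0, 0], "hand": 5},
    {"delta_pos": [0, 0, 2], "delta_rot": [0, 0, 0], "hand": 5}
  ]
}}

```text
t: 14.5
eef_pos: [0.4589, 0.2974, 0.2345]
ee_rot: [-3.141, -0.001, 0.499]
force: [0.9, 0.4, -4.4]
width: 0.0558
```

Emit:
{"fn": "move_arm", "kwargs": {
  "rows": [
    {"delta_pos": [0.8, -2.0, 0], "delta_rot": [0, 0, -2], "hand": 5},
    {"delta_pos": [1.25, -3.4, 0], "delta_rot": [0, 0, -3], "hand": 5},
    {"delta_pos": [1.25, -3.4, 0], "delta_rot": [0, 0, -3], "hand": 5},
    {"delta_pos": [1.25, -3.4, 0], "delta_rot": [0, 0, -3], "hand": 5},
    {"delta_pos": [1.25, -3.4, 0], "delta_rot": [0, 0, -3], "hand": 5},
    {"delta_pos": [1.25, -3.4, 0], "delta_rot": [0, 0, -3], "hand": 5},
    {"delta_pos": [1.25, -3.4, 0], "delta_rot": [0, 0, -3], "hand": 5},
    {"delta_pos": [1.25, -3.4, 0], "delta_rot": [0, 0, -3], "hand": 5},
    {"delta_pos": [1.25, -3.4, 0], "delta_rot": [0, 0, -3], "hand": 5},
    {"delta_pos": [1.25, -3.4, 0], "delta_rot": [0, 0, -3], "hand": 5}
  ]
}}

```text
t: 15.5
eef_pos: [0.579, -0.0299, 0.232]
ee_rot: [-3.141, 0.002, -0.01]
force: [1.3, 0.5, -4.0]
width: 0.0557
```

Emit:
{"fn": "move_arm", "kwargs": {
  "rows": [
    {"delta_pos": [1.25, -3.4, 0], "delta_rot": [0, 0, -3], "hand": 5},
    {"delta_pos": [1, -3, 0], "delta_rot": [0, 0, -1.6], "hand": 5},
    {"delta_pos": [0, 0, 0], "delta_rot": [0, 0, 0], "hand": 5},
    {"delta_pos": [0, 0, -2], "delta_rot": [0, 0, 0], "hand": 5},
    {"delta_pos": [0, 0, -2], "delta_rot": [0, 0, 0], "hand": 5},
    {"delta_pos": [0, 0, -2], "delta_rot": [0, 0, 0], "hand": 5},
    {"delta_pos": [0, 0, -2], "delta_rot": [0, 0, 0], "hand": 5},
    {"delta_pos": [0, 0, -1], "delta_rot": [0, 0, 0], "hand": 5},
    {"delta_pos": [0, 0, 0], "delta_rot": [0, 0, 0], "hand": 5},
    {"delta_pos": [0, 0, 0], "delta_rot": [0, 0, 0], "hand": 5}
  ]
}}

```text
t: 16.5
eef_pos: [0.6023, -0.0923, 0.1431]
ee_rot: [3.141, -0.0, -0.087]
force: [0.2, 0.4, -2.9]
width: 0.0559
```

Run:
```python
from h import *
s=get_state();im=grab_frame("wrist");cv2.imwrite("pics/w6.png",im);np.save("w6.npy",np.r_[s["eef_pos"],s["ee_rot"]])
print(s["t"],s["eef_pos"],s["ee_rot"],s["force"],s["width"])
```

```text
16.5 [ 0.60229698 -0.09228445  0.14307289] [ 3.14138284e+00 -1.85566278e-04 -8.73427937e-02] [ 0.23474396  0.41406115 -2.87513959] 0.0559198773777714
```

View pics/w6.png

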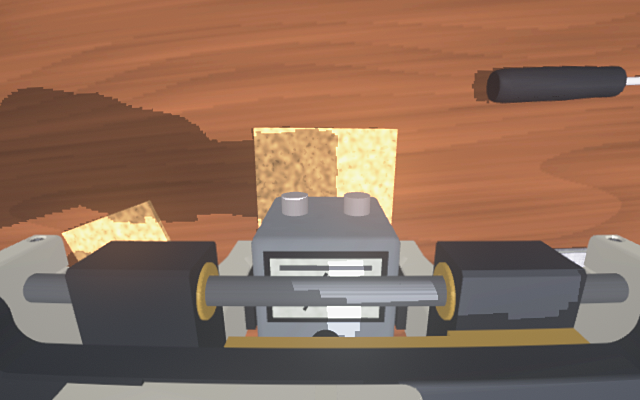

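Meter lined up with the mat (its edges at columns 254–397, parallel). Lowering.

Emit:
{"fn": "move_arm", "kwargs": {
  "rows": [
    {"delta_pos": [0, 0, -1.5], "delta_rot": [0, 0, 0], "hand": 5},
    {"delta_pos": [0, 0, -2.5], "delta_rot": [0, 0, 0], "hand": 5},
    {"delta_pos": [0, 0, -2.5], "delta_rot": [0, 0, 0], "hand": 5},
    {"delta_pos": [0, 0, -2], "delta_rot": [0, 0, 0], "hand": 5},
    {"delta_pos": [0, 0, -0.8], "delta_rot": [0, 0, 0], "hand": 5},
    {"delta_pos": [0, 0, -0.2], "delta_rot": [0, 0, 0], "hand": 5},
    {"delta_pos": [0, 0, -0.2], "delta_rot": [0, 0, 0], "hand": 5},
    {"delta_pos": [0, 0, -0.1], "delta_rot": [0, 0, 0], "hand": 5},
    {"delta_pos": [0, 0, -0.1], "delta_rot": [0, 0, 0], "hand": 5},
    {"delta_pos": [0, 0, 0], "delta_rot": [0, 0, 0], "hand": 5}
  ]
}}

```text
t: 17.55
eef_pos: [0.6023, -0.0923, 0.0441]
ee_rot: [-3.141, -0.001, -0.088]
force: [-0.1, 0.0, -4.1]
width: 0.0559
```

Emit:
{"fn": "move_arm", "kwargs": {
  "rows": [
    {"delta_pos": [0, 0, -0.1], "delta_rot": [0, 0, 0], "hand": 5},
    {"delta_pos": [0, 0, -0.1], "delta_rot": [0, 0, 0], "hand": 5},
    {"delta_pos": [0, 0, 0], "delta_rot": [0, 0, 0], "hand": 5},
    {"delta_pos": [0, 0, 0], "delta_rot": [0, 0, 0], "hand": 7.5},
    {"delta_pos": [0, 0, 0], "delta_rot": [0, 0, 0], "hand": 8.76},
    {"delta_pos": [0, 0, 0], "delta_rot": [0, 0, 0], "hand": 8.76},
    {"delta_pos": [0, 0, 0], "delta_rot": [0, 0, 0], "hand": 8.76},
    {"delta_pos": [0, 0, 0], "delta_rot": [0, 0, 0], "hand": 8.76},
    {"delta_pos": [0, 0, 1], "delta_rot": [0, 0, 0], "hand": 8.76},
    {"delta_pos": [0, 0, 2], "delta_rot": [0, 0, 0], "hand": 8.76}
  ]
}}

```text
t: 18.55
eef_pos: [0.601, -0.0925, 0.0709]
ee_rot: [3.141, 0.003, -0.088]
force: [-0.2, -0.0, 1.5]
width: 0.0875
```

Emit:
{"fn": "move_arm", "kwargs": {
  "rows": [
    {"delta_pos": [0, 0, 3], "delta_rot": [0, 0, 0], "hand": 8.76},
    {"delta_pos": [0, 0, 3], "delta_rot": [0, 0, 0], "hand": 8.76},
    {"delta_pos": [0, 0, 3], "delta_rot": [0, 0, 0], "hand": 8.76},
    {"delta_pos": [0, 0, 3], "delta_rot": [0, 0, 0], "hand": 8.76},
    {"delta_pos": [0, 0, 3], "delta_rot": [0, 0, 0], "hand": 8.76},
    {"delta_pos": [0, 0, 3], "delta_rot": [0, 0, 0], "hand": 8.76},
    {"delta_pos": [-1.5, 3, 2], "delta_rot": [0, 0, 0], "hand": 8.76},
    {"delta_pos": [-1.5, 3, 0], "delta_rot": [0, 0, 0], "hand": 8.76},
    {"delta_pos": [0, 0, 0], "delta_rot": [0, 0, 0], "hand": 8.76},
    {"delta_pos": [0, 0, 0], "delta_rot": [0, 0, 0], "hand": 8.76}
  ]
}}

```text
t: 19.55
eef_pos: [0.5718, -0.0319, 0.2727]
ee_rot: [-3.141, -0.001, -0.086]
force: [-0.7, 0.9, 0.2]
width: 0.0876
```

Run:
```python
from h import *
s=get_state();im=grab_frame("wrist");cv2.imwrite("pics/w7.png",im);np.save("w7.npy",np.r_[s["eef_pos"],s["ee_rot"]])
print(s["t"],s["eef_pos"],s["ee_rot"],s["force"],s["width"])
```

```text
19.55 [ 0.57184973 -0.03185423  0.27266359] [-3.14120116e+00 -1.34702482e-03 -8.61227170e-02] [-0.74817239  0.86972351  0.20324284] 0.08756388133119147
```

View pics/w7.png

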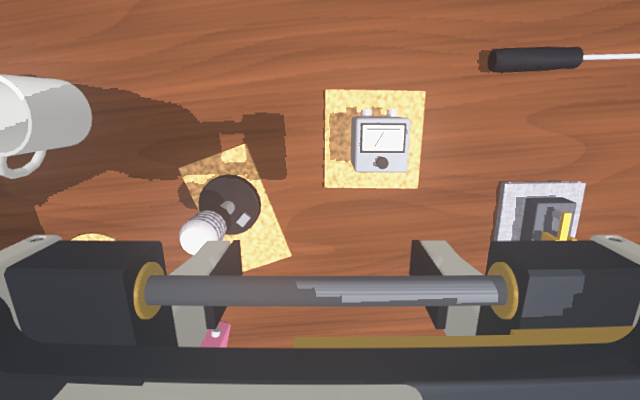

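Meter stands square on its mat at (383,143). Mic base at about (230,205); locating it in both views.

Run:
```python
from h import *
def base(im,roi,c,T):
    hsv=cv2.cvtColor(im,cv2.COLOR_BGR2HSV);m=cv2.inRange(hsv,(0,0,0),(179,110,75))
    mm=np.zeros_like(m);x0,y0,x1,y1=roi;mm[y0:y1,x0:x1]=m[y0:y1,x0:x1]
    mm=cv2.morphologyEx(mm,cv2.MORPH_OPEN,np.ones((3,3)))
    k=max(cv2.findContours(mm,cv2.RETR_EXTERNAL,cv2.CHAIN_APPROX_NONE)[0],key=cv2.contourArea)
    h=cv2.convexHull(k).reshape(-1,2)
    for z in(.013,.021):
        P=ray(c,T,h,z)[:,:2].astype(np.float32)*1000
        e=cv2.fitEllipse(P);print(cv2.boundingRect(k),z,np.round(e[0],1),np.round(e[1],1))
s=ld("w7.npy");c,T=pose("wrist",s)
base(cv2.imread("pics/w7.png"),(185,165,275,240),c,T)
ct,Tt=pose("top");base(cv2.imread("pics/top0.png"),(285,150,325,195),ct,Tt)
print(ray(ct,Tt,[(232.4,205.7)],.005),"round mat top")
# head centre top view (330,183)crop
print(ray(ct,Tt,[(170+331/2.5,90+183/2.5)],.118),"head")
print(proj(ct,Tt,[[.528,.083,.118],[.528,.083,.021]]))
a=cv2.imread("pics/w7.png")[160:270,165:300];cv2.imwrite("pics/w7c.png",cv2.resize(a,None,fx=5,fy=5,interpolation=cv2.INTER_CUBIC))
```

```text
Traceback (most recent call last):
ValueError: max() iterable argument is empty
```

Run:
```python
from h import *
def base(im,roi,c,T,t):
    g=cv2.cvtColor(im,cv2.COLOR_BGR2GRAY);hsv=cv2.cvtColor(im,cv2.COLOR_BGR2HSV);m=((g<t)&(hsv[...,1]<110)).astype(np.uint8)*255
    mm=np.zeros_like(m);x0,y0,x1,y1=roi;mm[y0:y1,x0:x1]=m[y0:y1,x0:x1]
    mm=cv2.morphologyEx(mm,cv2.MORPH_OPEN,np.ones((3,3)))
    k=max(cv2.findContours(mm,cv2.RETR_EXTERNAL,cv2.CHAIN_APPROX_NONE)[0],key=cv2.contourArea)
    h=cv2.convexHull(k).reshape(-1,2)
    for z in(.013,.021):
        P=ray(c,T,h,z)[:,:2].astype(np.float32)*1000
        e=cv2.fitEllipse(P);print(cv2.boundingRect(k),z,np.round(e[0],1),np.round(e[1],1))
a=cv2.imread("pics/w7.png")[160:270,165:300];cv2.imwrite("pics/w7c.png",cv2.resize(a,None,fx=5,fy=5,interpolation=cv2.INTER_CUBIC))
s=ld("w7.npy");c,T=pose("wrist",s)
print(cv2.imread("pics/w7.png")[200,210:250:8])
ct,Tt=pose("top")
print(ray(ct,Tt,[(232.4,205.7)],.005),"round mat top")
print(ray(ct,Tt,[(170+331/2.5,90+183/2.5)],.118),"head")
print(ray(ct,Tt,[(170+334/2.5,90+206/2.5)],.015),"base")
base(cv2.imread("pics/w7.png"),(190,165,275,240),c,T,90)
base(cv2.imread("pics/top0.png"),(285,150,325,195),ct,Tt,70)
```

```text
[[ 68  69  83]
 [ 66  69  84]
 [ 88  87 100]
 [ 79  81  96]
 [ 80  83  98]]
[[0.45054244 0.28787151 0.005     ]] round mat top
[[0.53980001 0.08829205 0.118     ]] head
[[0.53969208 0.08841252 0.015     ]] base
(199, 175, 58, 59) 0.013 [540.7  91.7] [74.  77.6]
(199, 175, 58, 59) 0.021 [542.9  89.1] [72.5 76. ]
(291, 165, 25, 20) 0.013 [540.   90.6] [68.8 69.7]
(291, 165, 25, 20) 0.021 [538.1  90.3] [68.4 69.3]
```

View pics/w7c.png

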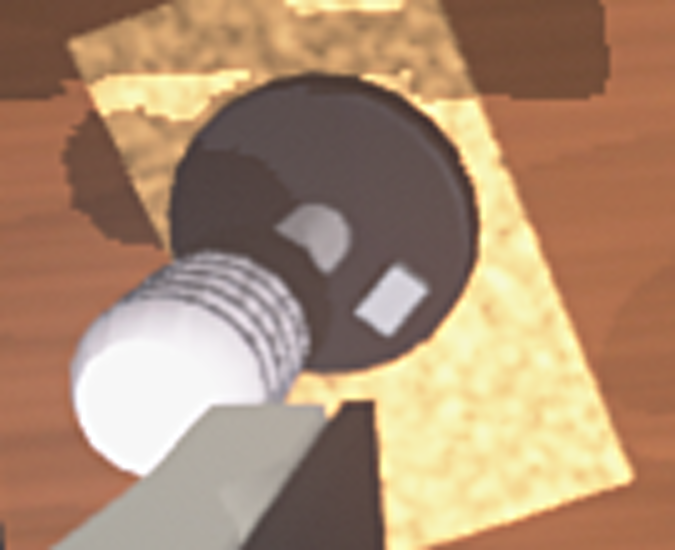

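Emit:
{"fn": "move_arm", "kwargs": {
  "rows": [
    {"delta_pos": [-0.5, 2, 0], "delta_rot": [0, 0, 0], "hand": 8.76},
    {"delta_pos": [-0.8, 3.4, 0], "delta_rot": [0, 0, 0], "hand": 8.76},
    {"delta_pos": [-0.8, 3.4, 0], "delta_rot": [0, 0, 0], "hand": 8.76},
    {"delta_pos": [-0.6, 2.4, 0], "delta_rot": [0, 0, 0], "hand": 8.76},
    {"delta_pos": [-0.4, 1, 0], "delta_rot": [0, 0, 0], "hand": 8.76},
    {"delta_pos": [0, 0, 0], "delta_rot": [0, 0, 0], "hand": 8.76},
    {"delta_pos": [0, 0, -1], "delta_rot": [0, 0, 0], "hand": 8.76},
    {"delta_pos": [0, 0, -2], "delta_rot": [0, 0, 0], "hand": 8.76},
    {"delta_pos": [0, 0, 0], "delta_rot": [0, 0, 0], "hand": 8.76},
    {"delta_pos": [0, 0, 0], "delta_rot": [0, 0, 0], "hand": 8.76}
  ]
}}

```text
t: 20.6
eef_pos: [0.5411, 0.0885, 0.2411]
ee_rot: [3.14, 0.001, -0.089]
force: [0.7, -0.2, 0.4]
width: 0.0878
```

Run:
```python
from h import *
s=get_state();im=grab_frame("wrist");cv2.imwrite("pics/w8.png",im);np.save("w8.npy",np.r_[s["eef_pos"],s["ee_rot"]])
print(s["t"],s["eef_pos"],s["ee_rot"],s["force"],s["width"])
```

```text
20.6 [0.54112015 0.08852517 0.24114485] [ 3.14043451e+00  1.08183954e-03 -8.88251409e-02] [ 0.70229017 -0.21903865  0.42348926] 0.08783729314595792
```

View pics/w8.png

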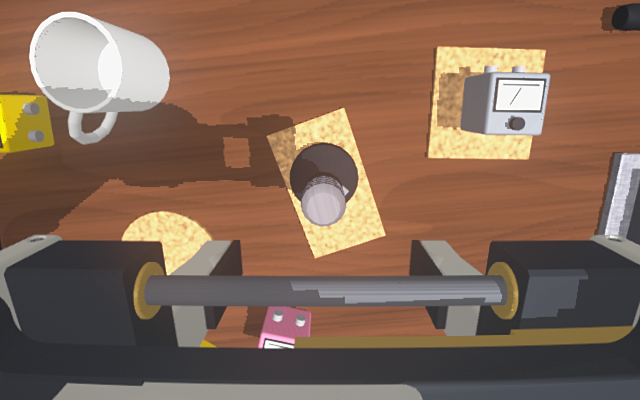

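Mic centred between the jaws (base (323,176), head (323,205)). Descending to the head.

Emit:
{"fn": "move_arm", "kwargs": {
  "rows": [
    {"delta_pos": [0, 0.1, -1.5], "delta_rot": [0, 0, 0], "hand": 8.76},
    {"delta_pos": [0, 0, -2.5], "delta_rot": [0, 0, 0], "hand": 8.76},
    {"delta_pos": [0, 0, -3], "delta_rot": [0, 0, 0], "hand": 8.76},
    {"delta_pos": [0, 0, -3], "delta_rot": [0, 0, 0], "hand": 8.76},
    {"delta_pos": [0, 0, -2.5], "delta_rot": [0, 0, 0], "hand": 8.76},
    {"delta_pos": [0, 0, -1.5], "delta_rot": [0, 0, 0], "hand": 8.76},
    {"delta_pos": [0, 0, -0.4], "delta_rot": [0, 0, 0], "hand": 8.76},
    {"delta_pos": [0, 0, 0], "delta_rot": [0, 0, 0], "hand": 8.76},
    {"delta_pos": [0, 0, 0], "delta_rot": [0, 0, 0], "hand": 6},
    {"delta_pos": [0, 0, 0], "delta_rot": [0, 0, 0], "hand": 5}
  ]
}}

```text
t: 21.65
eef_pos: [0.5418, 0.0909, 0.0988]
ee_rot: [-3.141, -0.002, -0.088]
force: [-0.1, 0.8, -0.2]
width: 0.0771
```

Emit:
{"fn": "move_arm", "kwargs": {
  "rows": [
    {"delta_pos": [0, 0, 0], "delta_rot": [0, 0, 0], "hand": 4.5},
    {"delta_pos": [0, 0, 0], "delta_rot": [0, 0, 0], "hand": 4},
    {"delta_pos": [0, 0, 0], "delta_rot": [0, 0, 0], "hand": 3},
    {"delta_pos": [0, 0, 0], "delta_rot": [0, 0, 0], "hand": 3},
    {"delta_pos": [0, 0, 0], "delta_rot": [0, 0, 0], "hand": 3},
    {"delta_pos": [0, 0, 0], "delta_rot": [0, 0, 0], "hand": 3},
    {"delta_pos": [0, 0, 0], "delta_rot": [0, 0, 0], "hand": 3},
    {"delta_pos": [0, 0, 0], "delta_rot": [0, 0, 0], "hand": 3},
    {"delta_pos": [0, 0, 0.5], "delta_rot": [0, 0, 0], "hand": 3},
    {"delta_pos": [0, 0, 1], "delta_rot": [0, 0, 0], "hand": 3}
  ]
}}

```text
t: 22.65
eef_pos: [0.5401, 0.0902, 0.112]
ee_rot: [3.14, 0.002, -0.088]
force: [-0.9, -0.0, -3.3]
width: 0.0357
```

Emit:
{"fn": "move_arm", "kwargs": {
  "rows": [
    {"delta_pos": [0, 0, 2], "delta_rot": [0, 0, 0], "hand": 3},
    {"delta_pos": [0, 0, 3], "delta_rot": [0, 0, 0], "hand": 3},
    {"delta_pos": [-0.5, 1, 3], "delta_rot": [0, 0, 0], "hand": 3},
    {"delta_pos": [-1.2, 2.7, 1], "delta_rot": [0, 0, 0], "hand": 3},
    {"delta_pos": [-1.2, 2.7, 0], "delta_rot": [0, 0, 0], "hand": 3},
    {"delta_pos": [-1.2, 2.7, 0], "delta_rot": [0, 0, 0], "hand": 3},
    {"delta_pos": [-1.2, 2.7, 0], "delta_rot": [0, 0, 0], "hand": 3},
    {"delta_pos": [-1.2, 2.7, 0], "delta_rot": [0, 0, 0], "hand": 3},
    {"delta_pos": [-1.2, 2.7, 0], "delta_rot": [0, 0, 0], "hand": 3},
    {"delta_pos": [-0.8, 1.7, 0], "delta_rot": [0, 0, 0], "hand": 3}
  ]
}}

```text
t: 23.65
eef_pos: [0.4552, 0.2812, 0.2033]
ee_rot: [-3.141, -0.0, -0.087]
force: [-0.0, -0.1, -3.3]
width: 0.0354
```

Emit:
{"fn": "move_arm", "kwargs": {
  "rows": [
    {"delta_pos": [-0.3, 1, 0], "delta_rot": [0, 0, 0], "hand": 3},
    {"delta_pos": [0, 0, 0], "delta_rot": [0, 0, 0], "hand": 3},
    {"delta_pos": [0, 0, 0], "delta_rot": [0, 0, 0], "hand": 3},
    {"delta_pos": [0, 0, -1], "delta_rot": [0, 0, 0], "hand": 3},
    {"delta_pos": [0, 0, -2], "delta_rot": [0, 0, 0], "hand": 3},
    {"delta_pos": [0, 0, -2], "delta_rot": [0, 0, 0], "hand": 3},
    {"delta_pos": [0, 0, -2], "delta_rot": [0, 0, 0], "hand": 3},
    {"delta_pos": [0, 0, -1], "delta_rot": [0, 0, 0], "hand": 3},
    {"delta_pos": [0, 0, 0], "delta_rot": [0, 0, 0], "hand": 3},
    {"delta_pos": [0, 0, 0], "delta_rot": [0, 0, 0], "hand": 3}
  ]
}}

```text
t: 24.65
eef_pos: [0.4535, 0.2895, 0.1229]
ee_rot: [3.141, -0.0, -0.088]
force: [1.0, 0.3, -3.2]
width: 0.0356
```

Run:
```python
from h import *
s=get_state();im=grab_frame("wrist");cv2.imwrite("pics/w9.png",im);np.save("w9.npy",np.r_[s["eef_pos"],s["ee_rot"]])
print(s["t"],s["eef_pos"],s["ee_rot"],s["force"],s["width"])
im=grab_frame("scene");cv2.imwrite("pics/s9.png",im)
```

```text
24.65 [0.45350022 0.28946363 0.12288928] [ 3.14147036e+00 -3.20654792e-04 -8.80013254e-02] [ 1.02665409  0.27336988 -3.24860575] 0.03562924781156555
```

View pics/w9.png

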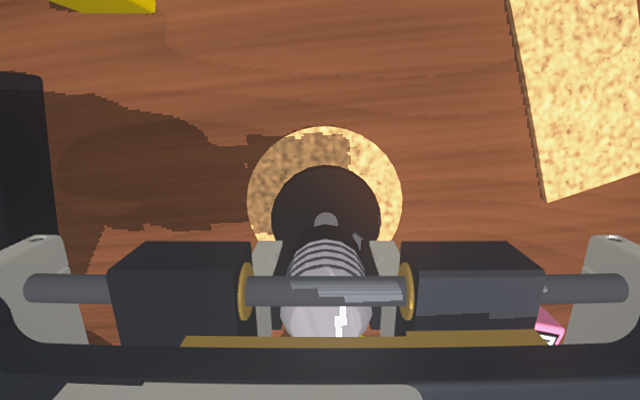

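View pics/s9.png

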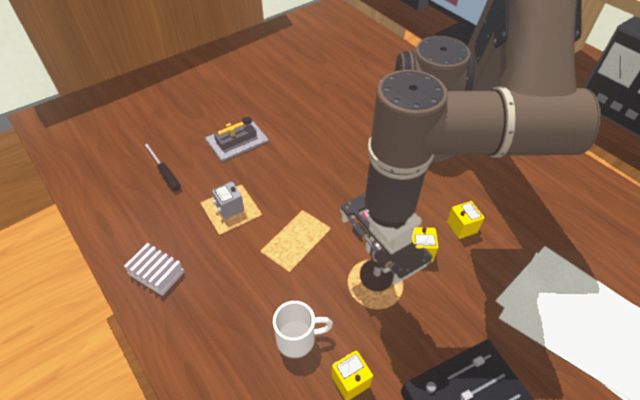

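Mic hangs upright over the round mat (base (326,205), mat centred at column 325). Lowering.

Emit:
{"fn": "move_arm", "kwargs": {
  "rows": [
    {"delta_pos": [-0.1, 0, -1], "delta_rot": [0, 0, 0], "hand": 3},
    {"delta_pos": [0, 0, -0.8], "delta_rot": [0, 0, 0], "hand": 3},
    {"delta_pos": [0, 0, -0.5], "delta_rot": [0, 0, 0], "hand": 3},
    {"delta_pos": [0, 0, -0.1], "delta_rot": [0, 0, 0], "hand": 3},
    {"delta_pos": [0, 0, -0.1], "delta_rot": [0, 0, 0], "hand": 3},
    {"delta_pos": [0, 0, 0], "delta_rot": [0, 0, 0], "hand": 3},
    {"delta_pos": [0, 0, 0], "delta_rot": [0, 0, 0], "hand": 3},
    {"delta_pos": [0, 0, 0], "delta_rot": [0, 0, 0], "hand": 3},
    {"delta_pos": [0, 0, 0], "delta_rot": [0, 0, 0], "hand": 3},
    {"delta_pos": [0, 0, 0], "delta_rot": [0, 0, 0], "hand": 3}
  ]
}}

```text
t: 25.75
eef_pos: [0.4521, 0.2896, 0.0976]
ee_rot: [-3.141, -0.0, -0.088]
force: [0.1, 1.0, -3.2]
width: 0.0355
```

Emit:
{"fn": "move_arm", "kwargs": {
  "rows": [
    {"delta_pos": [0, 0, -0.1], "delta_rot": [0, 0, 0], "hand": 3},
    {"delta_pos": [0, 0, 0], "delta_rot": [0, 0, 0], "hand": 3},
    {"delta_pos": [0, 0, -0.1], "delta_rot": [0, 0, 0], "hand": 3},
    {"delta_pos": [0, 0, 0], "delta_rot": [0, 0, 0], "hand": 3},
    {"delta_pos": [0, 0, 0], "delta_rot": [0, 0, 0], "hand": 3},
    {"delta_pos": [0, 0, 0], "delta_rot": [0, 0, 0], "hand": 3},
    {"delta_pos": [0, 0, 0], "delta_rot": [0, 0, 0], "hand": 3},
    {"delta_pos": [0, 0, 0], "delta_rot": [0, 0, 0], "hand": 3},
    {"delta_pos": [0, 0, 0], "delta_rot": [0, 0, 0], "hand": 3},
    {"delta_pos": [0, 0, 0], "delta_rot": [0, 0, 0], "hand": 3}
  ]
}}

```text
t: 26.75
eef_pos: [0.4522, 0.2896, 0.0975]
ee_rot: [-3.141, -0.001, -0.087]
force: [-6.3, -3.2, 16.3]
width: 0.0356
```

Emit:
{"fn": "move_arm", "kwargs": {
  "rows": [
    {"delta_pos": [0, 0, 0.1], "delta_rot": [0, 0, 0], "hand": 3},
    {"delta_pos": [0, 0, 0], "delta_rot": [0, 0, 0], "hand": 3},
    {"delta_pos": [0, 0, 0], "delta_rot": [0, 0, 0], "hand": 4.5},
    {"delta_pos": [0, 0, 0], "delta_rot": [0, 0, 0], "hand": 6},
    {"delta_pos": [0, 0, 0], "delta_rot": [0, 0, 0], "hand": 7.5},
    {"delta_pos": [0, 0, 0], "delta_rot": [0, 0, 0], "hand": 8.76},
    {"delta_pos": [0, 0, 0], "delta_rot": [0, 0, 0], "hand": 8.76},
    {"delta_pos": [0, 0, 0], "delta_rot": [0, 0, 0], "hand": 8.76},
    {"delta_pos": [0, 0, 0], "delta_rot": [0, 0, 0], "hand": 8.76},
    {"delta_pos": [0, 0, 1], "delta_rot": [0, 0, 0], "hand": 8.76}
  ]
}}

```text
t: 27.75
eef_pos: [0.4515, 0.2889, 0.1057]
ee_rot: [3.14, 0.002, -0.088]
force: [-0.5, 0.3, -0.1]
width: 0.087
```

Emit:
{"fn": "move_arm", "kwargs": {
  "rows": [
    {"delta_pos": [0, 0, 2], "delta_rot": [0, 0, 0], "hand": 8.76},
    {"delta_pos": [0, 0, 3], "delta_rot": [0, 0, 0], "hand": 8.76},
    {"delta_pos": [0, 0, 3], "delta_rot": [0, 0, 0], "hand": 8.76},
    {"delta_pos": [0, 0, 3], "delta_rot": [0, 0, 0], "hand": 8.76},
    {"delta_pos": [0, 0, 3], "delta_rot": [0, 0, 0], "hand": 8.76},
    {"delta_pos": [0, 0, 0], "delta_rot": [0, 0, 0], "hand": 8.76},
    {"delta_pos": [0, 0, 0], "delta_rot": [0, 0, 0], "hand": 8.76},
    {"delta_pos": [0, 0, 0], "delta_rot": [0, 0, 0], "hand": 8.76},
    {"delta_pos": [0, 0, 0], "delta_rot": [0, 0, 0], "hand": 8.76},
    {"delta_pos": [0, 0, 0], "delta_rot": [0, 0, 0], "hand": 8.76}
  ]
}}

```text
t: 28.75
eef_pos: [0.4518, 0.2893, 0.2457]
ee_rot: [3.14, 0.001, -0.088]
force: [0.2, -0.5, -0.4]
width: 0.0875
```

Run:
```python
from h import *
s=get_state();im=grab_frame("wrist");cv2.imwrite("pics/w10.png",im);np.save("w10.npy",np.r_[s["eef_pos"],s["ee_rot"]])
print(s["t"],s["eef_pos"],s["ee_rot"],s["force"],s["width"])
```

```text
28.75 [0.45181722 0.28932016 0.24574927] [ 3.14020718e+00  9.02284555e-04 -8.77087217e-02] [ 0.24143268 -0.51205867 -0.38857417] 0.08752385961663582
```

View pics/w10.png

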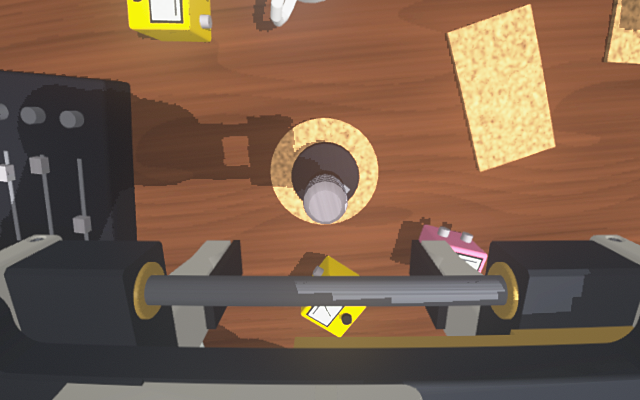

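Mic stands centred on the round mat (base (326,174), mat (325,171)). Back to the key.

Run:
```python
from h import *
c,T=pose("wrist",ld("w10.npy"));quad(c,T,[(446,33),(529,4),(555,147),(481,171)],.005)
c,T=pose("wrist",ld("w3.npy"))
quad(c,T,[(302,126),(350,126),(349,230),(303,230)],.036)
```

```text
ctr [525.8  86.8] edges [ 90.2 156.8  88.5 155.8] ang [ -75.6 -165.2  103.7   15.4]
ctr [ 461.5 -300.9] edges [ 47.8 110.4  49.9 110.4] ang [-93.9 176.7  86.1  -4.4]
```

Emit:
{"fn": "move_arm", "kwargs": {
  "rows": [
    {"delta_pos": [0.1, -2, 0], "delta_rot": [0, 0, 0.2], "hand": 8.76},
    {"delta_pos": [0.1, -4, 0], "delta_rot": [0, 0, 0.2], "hand": 8.76},
    {"delta_pos": [0.1, -4.5, 0], "delta_rot": [0, 0, 0.2], "hand": 8.76},
    {"delta_pos": [0.1, -4.5, 0], "delta_rot": [0, 0, 0.2], "hand": 8.76},
    {"delta_pos": [0.1, -4.5, 0], "delta_rot": [0, 0, 0.2], "hand": 8.76},
    {"delta_pos": [0.1, -4.5, 0], "delta_rot": [0, 0, 0.2], "hand": 8.76},
    {"delta_pos": [0, -4.5, 0], "delta_rot": [0, 0, 0], "hand": 8.76},
    {"delta_pos": [0, -4.5, 0], "delta_rot": [0, 0, 0], "hand": 8.76},
    {"delta_pos": [0, -4.5, 0], "delta_rot": [0, 0, 0], "hand": 8.76},
    {"delta_pos": [0, -4.5, 0], "delta_rot": [0, 0, 0], "hand": 8.76}
  ]
}}

```text
t: 29.8
eef_pos: [0.4572, -0.1326, 0.2466]
ee_rot: [-3.142, -0.0, -0.067]
force: [1.4, -0.1, 0.5]
width: 0.0876
```

Emit:
{"fn": "move_arm", "kwargs": {
  "rows": [
    {"delta_pos": [0, -4.5, 0], "delta_rot": [0, 0, 0], "hand": 8.76},
    {"delta_pos": [0, -4.5, 0], "delta_rot": [0, 0, 0], "hand": 8.76},
    {"delta_pos": [0, -4, 0], "delta_rot": [0, 0, 0], "hand": 8.76},
    {"delta_pos": [0, -3, 0], "delta_rot": [0, 0, 0], "hand": 8.76},
    {"delta_pos": [0, -1, 0], "delta_rot": [0, 0, 0], "hand": 8.76},
    {"delta_pos": [0, 0, 0], "delta_rot": [0, 0, 0], "hand": 8.76},
    {"delta_pos": [0, 0, -2], "delta_rot": [0, 0, 0], "hand": 8.76},
    {"delta_pos": [0, 0, -3], "delta_rot": [0, 0, 0], "hand": 8.76},
    {"delta_pos": [0, 0, -2], "delta_rot": [0, 0, 0], "hand": 8.76},
    {"delta_pos": [0, 0, 0], "delta_rot": [0, 0, 0], "hand": 8.76}
  ]
}}

```text
t: 30.8
eef_pos: [0.4562, -0.2987, 0.174]
ee_rot: [-3.14, 0.005, -0.066]
force: [0.5, 0.2, 0.5]
width: 0.0875
```

Run:
```python
from h import *
s=get_state();im=grab_frame("wrist");cv2.imwrite("pics/w11.png",im);np.save("w11.npy",np.r_[s["eef_pos"],s["ee_rot"]])
print(s["t"],s["eef_pos"],s["ee_rot"],s["force"],s["width"])
im=grab_frame("top");cv2.imwrite("pics/top11.png",im)
im=im[90:290,170:480];cv2.imwrite("pics/top11c.png",cv2.resize(im,None,fx=2.5,fy=2.5,interpolation=cv2.INTER_CUBIC))
```

```text
30.8 [ 0.45620487 -0.29874275  0.17398923] [-3.13991881  0.0049304  -0.06625364] [0.53220711 0.16148847 0.53666268] 0.08750864546664429
```

View pics/w11.png

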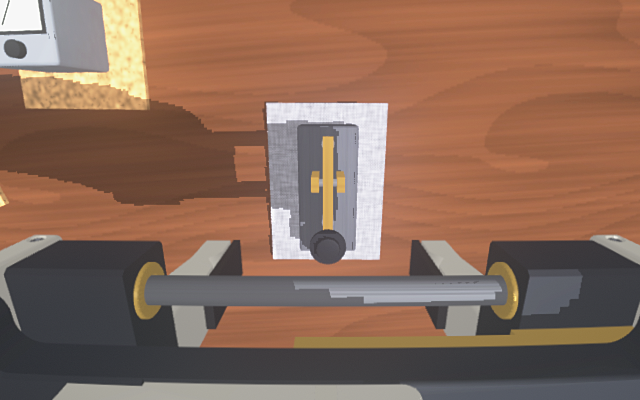

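View pics/top11c.png

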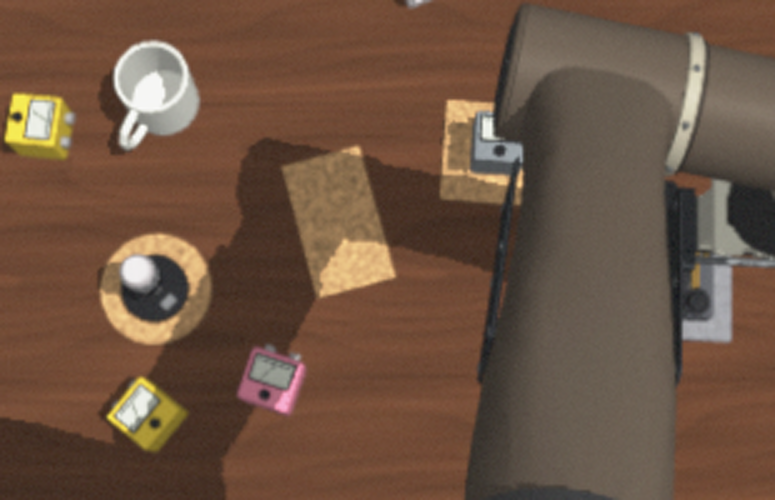

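Key still upright on the notebook at (327,190); picking it up.

Emit:
{"fn": "move_arm", "kwargs": {
  "rows": [
    {"delta_pos": [0.4, -0.2, -1.5], "delta_rot": [0, 0, 0], "hand": 8.76},
    {"delta_pos": [0, 0, -2.5], "delta_rot": [0, 0, 0], "hand": 8.76},
    {"delta_pos": [0, 0, -3], "delta_rot": [0, 0, 0], "hand": 8.76},
    {"delta_pos": [0, 0, -3], "delta_rot": [0, 0, 0], "hand": 8.76},
    {"delta_pos": [0, 0, -2.5], "delta_rot": [0, 0, 0], "hand": 8.76},
    {"delta_pos": [0, 0, -1], "delta_rot": [0, 0, 0], "hand": 8.76},
    {"delta_pos": [0, 0, 0], "delta_rot": [0, 0, 0], "hand": 8.76},
    {"delta_pos": [0, 0, 0], "delta_rot": [0, 0, 0], "hand": 4},
    {"delta_pos": [0, 0, 0], "delta_rot": [0, 0, 0], "hand": 4},
    {"delta_pos": [0, 0, 0], "delta_rot": [0, 0, 0], "hand": 4}
  ]
}}

```text
t: 31.9
eef_pos: [0.4629, -0.3026, 0.0429]
ee_rot: [3.141, -0.002, -0.067]
force: [0.2, 0.0, -1.2]
width: 0.0691
```

Emit:
{"fn": "move_arm", "kwargs": {
  "rows": [
    {"delta_pos": [0, 0, 0], "delta_rot": [0, 0, 0], "hand": 4},
    {"delta_pos": [0, 0, 0], "delta_rot": [0, 0, 0], "hand": 4},
    {"delta_pos": [0, 0, 0], "delta_rot": [0, 0, 0], "hand": 4},
    {"delta_pos": [0, 0, 0], "delta_rot": [0, 0, 0], "hand": 4},
    {"delta_pos": [0, 0, 0], "delta_rot": [0, 0, 0], "hand": 4},
    {"delta_pos": [0, 0, 0.5], "delta_rot": [0, 0, 0], "hand": 4},
    {"delta_pos": [0, 0, 2], "delta_rot": [0, 0, 0], "hand": 4},
    {"delta_pos": [0, 0, 3], "delta_rot": [0, 0, 0], "hand": 4},
    {"delta_pos": [0, 0, 3], "delta_rot": [0, 0, 0], "hand": 4},
    {"delta_pos": [0, 0, 3], "delta_rot": [0, 0, 0], "hand": 4}
  ]
}}

```text
t: 32.9
eef_pos: [0.4611, -0.3022, 0.1569]
ee_rot: [-3.141, 0.002, -0.067]
force: [1.3, -0.7, -5.7]
width: 0.0496
```

Emit:
{"fn": "move_arm", "kwargs": {
  "rows": [
    {"delta_pos": [0, 1.5, 2], "delta_rot": [0, 0, 0], "hand": 4},
    {"delta_pos": [0.5, 3.5, 1], "delta_rot": [0, 0, 1.5], "hand": 4},
    {"delta_pos": [0.6, 3.8, 0], "delta_rot": [0, 0, 2], "hand": 4},
    {"delta_pos": [0.6, 3.8, 0], "delta_rot": [0, 0, 2], "hand": 4},
    {"delta_pos": [0.6, 3.8, 0], "delta_rot": [0, 0, 2], "hand": 4},
    {"delta_pos": [0.6, 3.8, 0], "delta_rot": [0, 0, 2], "hand": 4},
    {"delta_pos": [0.6, 3.8, 0], "delta_rot": [0, 0, 2], "hand": 4},
    {"delta_pos": [0.6, 3.8, 0], "delta_rot": [0, 0, 2], "hand": 4},
    {"delta_pos": [0.6, 3.8, 0], "delta_rot": [0, 0, 2], "hand": 4},
    {"delta_pos": [0.6, 3.8, 0], "delta_rot": [0, 0, 2], "hand": 4}
  ]
}}

```text
t: 33.9
eef_pos: [0.5142, 0.0529, 0.186]
ee_rot: [3.142, 0.002, 0.24]
force: [1.3, -0.1, -4.9]
width: 0.0496
```

Emit:
{"fn": "move_arm", "kwargs": {
  "rows": [
    {"delta_pos": [0.6, 2.5, 0], "delta_rot": [0, 0, 0.8], "hand": 4},
    {"delta_pos": [0.5, 0.9, 0], "delta_rot": [0, 0, 0], "hand": 4},
    {"delta_pos": [0, 0, 0], "delta_rot": [0, 0, 0], "hand": 4},
    {"delta_pos": [0, 0, -2], "delta_rot": [0, 0, 0], "hand": 4},
    {"delta_pos": [0, 0, -3], "delta_rot": [0, 0, 0], "hand": 4},
    {"delta_pos": [0, 0, -3], "delta_rot": [0, 0, 0], "hand": 4},
    {"delta_pos": [0, 0, -2], "delta_rot": [0, 0, 0], "hand": 4},
    {"delta_pos": [0, 0, 0], "delta_rot": [0, 0, 0], "hand": 4},
    {"delta_pos": [0, 0, 0], "delta_rot": [0, 0, 0], "hand": 4},
    {"delta_pos": [0, 0, 0], "delta_rot": [0, 0, 0], "hand": 4}
  ]
}}

```text
t: 34.9
eef_pos: [0.5269, 0.0855, 0.0879]
ee_rot: [-3.141, -0.002, 0.252]
force: [0.3, -0.1, -4.6]
width: 0.0498
```

Run:
```python
from h import *
s=get_state();im=grab_frame("wrist");cv2.imwrite("pics/w12.png",im);np.save("w12.npy",np.r_[s["eef_pos"],s["ee_rot"]])
print(s["t"],s["eef_pos"],s["ee_rot"],s["force"],s["width"])
```

```text
34.9 [0.52689774 0.08546235 0.087906  ] [-3.14143007e+00 -1.91884571e-03  2.52279076e-01] [ 0.30256249 -0.10095251 -4.60887606] 0.04984696294218488
```

View pics/w12.png

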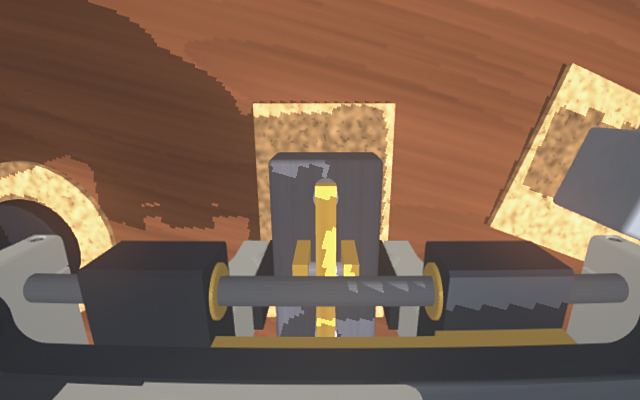

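Key lined up with the long mat (mat columns 254–395, key centred ~325). Lowering.

Emit:
{"fn": "move_arm", "kwargs": {
  "rows": [
    {"delta_pos": [0, 0, -1], "delta_rot": [0, 0, 0], "hand": 4},
    {"delta_pos": [0, 0, -2], "delta_rot": [0, 0, 0], "hand": 4},
    {"delta_pos": [0, 0, -1.3], "delta_rot": [0, 0, 0], "hand": 4},
    {"delta_pos": [0, 0, -0.4], "delta_rot": [0, 0, 0], "hand": 4},
    {"delta_pos": [0, 0, -0.2], "delta_rot": [0, 0, 0], "hand": 4},
    {"delta_pos": [0, 0, -0.1], "delta_rot": [0, 0, 0], "hand": 4},
    {"delta_pos": [0, 0, 0], "delta_rot": [0, 0, 0], "hand": 4},
    {"delta_pos": [0, 0, 0], "delta_rot": [0, 0, 0], "hand": 4},
    {"delta_pos": [0, 0, 0], "delta_rot": [0, 0, 0], "hand": 4},
    {"delta_pos": [0, 0, 0], "delta_rot": [0, 0, 0], "hand": 4}
  ]
}}

```text
t: 35.95
eef_pos: [0.5263, 0.0857, 0.037]
ee_rot: [-3.141, -0.001, 0.253]
force: [-0.4, 0.9, -2.3]
width: 0.0501
```

Emit:
{"fn": "move_arm", "kwargs": {
  "rows": [
    {"delta_pos": [0, 0, -0.1], "delta_rot": [0, 0, 0], "hand": 4},
    {"delta_pos": [0, 0, 0], "delta_rot": [0, 0, 0], "hand": 4},
    {"delta_pos": [0, 0, 0], "delta_rot": [0, 0, 0], "hand": 6},
    {"delta_pos": [0, 0, 0], "delta_rot": [0, 0, 0], "hand": 8.76},
    {"delta_pos": [0, 0, 0], "delta_rot": [0, 0, 0], "hand": 8.76},
    {"delta_pos": [0, 0, 0], "delta_rot": [0, 0, 0], "hand": 8.76},
    {"delta_pos": [0, 0, 0], "delta_rot": [0, 0, 0], "hand": 8.76},
    {"delta_pos": [0, 0, 0], "delta_rot": [0, 0, 0], "hand": 8.76},
    {"delta_pos": [0, 0, 1], "delta_rot": [0, 0, 0], "hand": 8.76},
    {"delta_pos": [0, 0, 2], "delta_rot": [0, 0, 0], "hand": 8.76}
  ]
}}

```text
t: 36.95
eef_pos: [0.5251, 0.0851, 0.0651]
ee_rot: [3.141, 0.003, 0.252]
force: [-0.4, -0.4, 0.2]
width: 0.0873
```

Emit:
{"fn": "move_arm", "kwargs": {
  "rows": [
    {"delta_pos": [0, 0, 3], "delta_rot": [0, 0, 0], "hand": 8.76},
    {"delta_pos": [0, 0, 3], "delta_rot": [0, 0, 0], "hand": 8.76},
    {"delta_pos": [0, 0, 3], "delta_rot": [0, 0, 0], "hand": 8.76},
    {"delta_pos": [0, 0, 3], "delta_rot": [0, 0, 0], "hand": 8.76},
    {"delta_pos": [0, 0, 3], "delta_rot": [0, 0, 0], "hand": 8.76},
    {"delta_pos": [0, 0, 3], "delta_rot": [0, 0, 0], "hand": 8.76},
    {"delta_pos": [0, 0, 2], "delta_rot": [0, 0, 0], "hand": 8.76},
    {"delta_pos": [-2, 0, 0], "delta_rot": [0, 0, 0], "hand": 8.76},
    {"delta_pos": [-2, 0, 0], "delta_rot": [0, 0, 0], "hand": 8.76},
    {"delta_pos": [0, 0, 0], "delta_rot": [0, 0, 0], "hand": 8.76}
  ]
}}

```text
t: 37.95
eef_pos: [0.4842, 0.0852, 0.2668]
ee_rot: [-3.141, -0.001, 0.253]
force: [0.8, 0.1, 0.3]
width: 0.0874
```

Run:
```python
from h import *
s=get_state();im=grab_frame("wrist");cv2.imwrite("pics/w13.png",im);np.save("w13.npy",np.r_[s["eef_pos"],s["ee_rot"]])
print(s["t"],s["eef_pos"],s["ee_rot"],s["force"],s["width"])
im=grab_frame("scene");cv2.imwrite("pics/s13.png",im)
```

```text
37.95 [0.48423033 0.0852323  0.26679688] [-3.14070439e+00 -1.17996680e-03  2.52935061e-01] [0.78544212 0.12797889 0.31790855] 0.0874429423324259
```

View pics/w13.png

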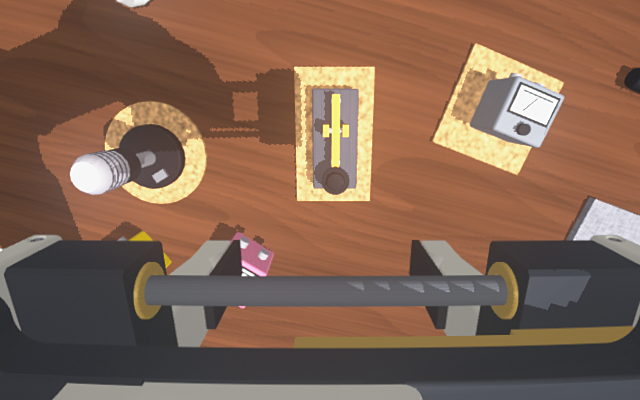

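View pics/s13.png

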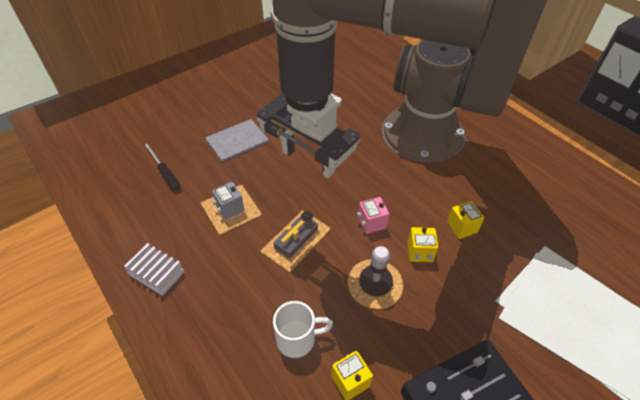

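Everything appears placed; a numeric check of the offsets.

Run:
```python
from h import *
c,T=pose("wrist",ld("w13.npy"))
print("key/mat");quad(c,T,[(312,89),(358,89),(357,188),(313,188)],.031);quad(c,T,[(294,66.5),(375.5,66.5),(371,202),(297,201)],.005)
print("meter top/mat (w7)");c7,T7=pose("wrist",ld("w7.npy"))
quad(c7,T7,[(352,118),(410,118),(409,171),(356,171)],.067);quad(c7,T7,[(324.5,89.5),(425.5,92),(418.5,188.5),(324,187.5)],.005)
c,T=pose("wrist",ld("w10.npy"));print("mic base/mat",ray(c,T,[(326,174)],.021)[0][:2],ray(c,T,[(324.7,171)],.005)[0][:2])
```

```text
key/mat
ctr [525.  85.] edges [ 48.8 108.2  50.4 108.1] ang [ -75.5 -164.7  104.5   14.5]
ctr [525.9  85.3] edges [ 91.2 157.8  91.9 156.4] ang [ -75.5 -165.4  103.7   14.4]
meter top/mat (w7)
ctr [604.4 -92.3] edges [58.  53.8 55.3 53.8] ang [-94.8 177.7  85.1   0.6]
ctr [602.2 -92. ] edges [117.1 115.2 118.  116.2] ang [-96.1 175.1  84.4  -5.3]
mic base/mat [0.45507014 0.28806683] [0.45546552 0.28947643]
```

All three are within a few millimetres of their mat centres and the gripper is clear. Handing in.

```bash
python3 -c "
from station import *
print(job_done(), get_state()['t'])"
```

```text
the job is handed in; nothing more can be done
the job is handed in; nothing more can be done
```

I parked the key on the notebook and let go of it there. Then I moved the meter to the square mat, the microphone to the round mat and the key to the long mat. The job was handed in at about 38 s; `job_done()` gives no verdict.

My last camera checks, by eye-picked pixels:

| Item | Offset from mat centre | Angle to mat |
|---|---|---|
| Key | about 1 mm | under 1° |
| Meter | about 2 mm | within about 3° (two edges read up to 6° off; blunt corners, hand-picked pixels) |
| Microphone | about 1.5 mm | round, not applicable |

- **Other items:** In the last scene picture all three stood upright and released and the notebook was empty. The mug, the screwdriver and the pink and yellow look-alikes looked unmoved, though I did not measure them.
- **Disagreements:** The wrist and top views differed by 2–3 mm on the round mat's centre and the key's first position. The meter's top first measured 53 mm instead of 56 mm, probably because of rounded edges.
- **Contact force:** The wrist reading peaked at about 16 N upward when the microphone touched its mat. I eased off before releasing it.

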